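# Vaccine cartons on the clicking packing turntable

## Robot

A 6-joint arm with a two-finger parallel gripper is mounted at the origin on the work surface. World frame = base frame: x ahead of the robot, y to its left, z up, the work surface at z = 0. Lengths are in m, angles in rad, forces in N, time in s.
With the tool pointing down it reaches from about 0.375 to 0.9 m from the base axis. Payload 3.1 kg.
Tool frame: the origin (TCP) lies on the front face of the gripper's body, between the roots of the fingers; the fingertips stand 73 mm ahead of it and the grasp point (between the pads) lies 54 mm ahead of it (manip.tips_ahead is the distance from the TCP to the fingertips, in m); z points along the fingers, y is the line along which they close (so a half turn about z gives the same grasp; the last joint's range is limited). The gripper opens to 85 mm and grips with 20 to 120 N. Pads are 22 mm wide; open, the fingers measure 114 mm over their backs; the gripper's body (76 mm by 85 mm) begins 54 mm behind the grasp point. The pads swing forward as they close: fully open they stand 13 mm farther back than shut.
Start: joints at [1.161, 0.527, 1.433, -0, 1.181, -0.178], TCP at [0.144, 0.608, 0.304] pointing down, gripper open.
Joint ranges: [-3.08, 3.08], [-0.75, 2.2], [0.22, 2.44], [-1.43, 4.57], [0, 2.65], [-2.85, 2.85]. Speed limits (rad/s): [2.79, 2.79, 3.14, 3.14, 3.14, 3.14].

## Interface

Orientations are given as a unit quaternion [x, y, z, w].
In Python, from station import sense, eyes, workorder, manip gives the robot as it stands.
- The arm moves only by the shell command python3 -m inch 'ROWS' [OPENING] [FORCE]. ROWS is JSON, a list of rows, each an object of numbers: "dx", "dy", "dz": the shift along the tool's x, y, z in cm; "wx", "wy", "wz": the turn, a rotation vector about the tool's x, y, z in degrees. In form: [{"dx": .., "dy": .., "dz": .., "wx": .., "wy": .., "wz": ..}, ...]. A call has 1 to 10 rows; each row shifts and turns the commanded pose from where the row before left it, along the tool's axes as they then stand; what a row does not reach is not made up. A row lasts 1/8 s, in which the tool goes at most 62.5 mm and 10.7 degrees, less where a joint would pass 70% of its speed; a pose out of reach is approached as far as the arm can. A call with a gripper value outside its range is refused whole. OPENING is the opening, from 0 (shut) to 1 (fully open), set as the call begins (- or left out, the last holds). The fingers move at their own pace and stop on an object; FORCE is the grip in N (left out, the last holds). Time passes only in rows, so rows that do not move let the fingers close. It gives the time, the measured TCP pose, the force, the opening and the grip force at its end, in the units of the state.
- sense(): the state, without advancing time (a new reading comes with each control period).
- eyes.snapshot(name): name is "scene" or "top"; returns the picture (480x640x3 uint8, red, green, blue); there is no depth.
- eyes.camera_params(name): a dict with "fx", "fy", "cx", "cy" (pixels), "D" ([k1, k2, p1, p2, k3] as OpenCV has them; the pictures are not rectified), "rvec" (rotation vector, rad) and "tvec" (3), from world to camera coordinates, as OpenCV has them. Camera axes: x right, y down, z forward; pixel columns grow to the right and rows downward; lengths in m; the calibration is good to about 2 mm. A picture is of the moment at which its call begins. camera_params takes no time and is no camera call.
- workorder.sign_off(): hands the job in; it is judged then, once.
The state is a dict: "t": time; "q": joint angles; "qd": joint speeds; "tau": joint torques, N m; "tcp_pos": TCP position; "tool_rot": TCP orientation; "force": force on the tool from outside, world axes, zero at the start; "ft_torque": the same for the moment, N m; "finger_gap": opening from 0.0 (shut) to 1.0 (fully open); "gripper_force": force on a finger pad.
Only numpy, scipy, OpenCV 4.12 (cv2) and the standard library are available. Lean on these libraries where they do the work, as an engineer would, in place of code of your own. Each camera call takes 0.05 s, during which the arm holds its last target. There are 200 camera calls.

## Task

Pack the vaccine shipment: click the turntable round until its handle is at the green mark and, with it there, lay the four green-banded cartons flat on the yellow outlines of its slab as a pinwheel layer, then lay every blue cool pack there is flat on that layer, each squarely across and centred on a joint between two neighbouring cartons, its outer side flush with the layer's edge. Then turn the loaded turntable six clicks clockwise seen from above (a quarter turn from the green mark) to present it to the scanner, and leave it resting in that click with the load still in place. Leave the orange medicine box and the two small bottles where they are.

Things in the scene. Friction and masses are not known exactly. Their poses are not given: they have to be found in the camera images.
- turntable (a joint): Aluminium indexing turntable, plate 236 mm across, top 42 mm high, on a fixed grey foot (344 mm disc, 10 mm high) with a line every 15 degrees. Value (rad): 0 with the handle over the green mark, growing CLOCKWISE seen from above. A spring clicks at every multiple of 0.2618, pulling the plate into the nearest click when let go; a click takes about 4 N at the handle. Stops at -0.65 and 2.25.
- hub (a point): Point on the turntable's axis at the top of its slab, 54 mm above the worktop; axes turn with the turntable: z up, -x towards the handle. The grey slab (192 mm square, sides along these axes) is fixed to the plate. Eight upright steel stakes (8 mm thick, 60 mm high) stand along its edges to keep the load on: at x = +-90 with y = +-58, and at x = +-58 with y = +-90 mm.
- handle (a point): The turntable's handle: an upright round black grip, 24 mm in diameter, fixed to a bracket at the plate's rim, 137 mm from the axis along the turntable's -x. It stands from 42 to 105 mm above the worktop; this point is on its centre line at 82 mm. Axes as the hub's. A red pointer is on the bracket's outer end.
- load_mark (a point): Green mark on the foot's ring, 158 mm from the axis, at 11 mm height; the handle is over it (same direction from the axis) at joint value 0.
- bay1 (a point): Centre of printed yellow outline 1 on the slab's top (54 mm above the worktop); axes as the hub's. 104 x 54 mm, long side along the turntable's x. The four outlines, border to border, form a pinwheel round an open middle 50 mm square; centres 27 mm from the axis along their own long side and 52 mm across it.
- bay2 (a point): As bay1, outline 2, its long side along the turntable's y.
- bay3 (a point): As bay1, outline 3, its long side along the turntable's x.
- bay4 (a point): As bay1, outline 4, its long side along the turntable's y.
- cross1 (a point): Where the middle of a cool pack's underside belongs: over the joint of outlines 1 and 2, 45 mm above the slab (top of a laid carton); axes as the hub's. The pack's long side lies along the turntable's x, square across the joint, its outer long side flush with the layer's edge.
- cross2 (a point): As cross1, over the joint between outlines 2 and 3; the pack's long side along the turntable's y.
- cross3 (a point): As cross1, over the joint between outlines 3 and 4; the pack's long side along the turntable's x.
- cross4 (a point): As cross1, over the joint between outlines 4 and 1; the pack's long side along the turntable's y.
- carton1: White vaccine carton with a green band round one half, 100 x 50 x 45 mm (x, y, z), about 0.2 kg; origin at the centre of its underside, z up, x along its length. Either way round is right. The lower one of a stack of two on the worktop.
- carton2: As carton1. Starts on top of carton1.
- carton3: As carton1. The lower one of another stack of two.
- carton4: As carton1. Starts on top of carton3.
- pack1: Blue hard plastic cool pack with a white plug in its top, 100 x 50 x 22 mm (x, y, z), about 0.12 kg; origin at the centre of its underside, x along its length. Either way round is right. Lies flat on the worktop at the start; one to three packs are there, the others absent.
- pack2: As pack1.
- pack3: As pack1.
- med_orange: Bystander among the goods: white and orange medicine box, 90 x 45 x 30 mm, origin at the centre of its underside, x along its length. Not to be moved.
- bottle_amber: Bystander: small amber bottle, 44 mm across, 85 mm high, origin under its centre.
- bottle_clear: Bystander: small clear vial with copper cap, 40 mm across, 75 mm high, origin under its centre.
Not all that is in view belongs to the job. What is shaped like the carton2 but turquoise is not meant. What is shaped like the carton3 but red is not meant.

How it is judged:
By the outcome, as a careful person would: the job done as asked, in the order asked, and still so for the second after the job is handed in, with the robot touching nothing.
Of pack1, pack2, pack3 only 1 to 3 are there at a start; the rules pass over those that are not, and their reading is None.
At some moment in a run one of pack1, pack2, pack3 may be knocked a few centimetres aside while the robot is not near it.
It also fails if it takes over 210 s, if anything falls off the work surface, if the arm or the gripper's body presses on something with over 40 N, if the wrist force passes 120 N, or if a joint passes its speed limit or range.

## Working session

There is one attempt and no reset: what is moved stays moved. The work goes in short steps, Python scripts to look and compute and a shell command to move; the robot and the scene stay as the last step left them, time stands still between calls to the robot, and variables do not carry over. Pictures are saved under pics/ and viewed, at most 15 in all, crops included, and the job is handed in when it is done.

```bash
ls; mkdir -p pics; python3 - <<'E'
from station import sense,eyes,manip
import cv2
for n in("scene","top"):
    cv2.imwrite(f"pics/{n}0.png",eyes.snapshot(n)[:,:,::-1]); print(n,eyes.camera_params(n))
print(sense(),manip.tips_ahead)
E
```

```text
pics
scene {'fx': 471.12943007157315, 'fy': 471.12943007157315, 'cx': 321.6663625135723, 'cy': 242.5058317876748, 'D': array([-0.07354253,  0.        ,  0.        ,  0.        ,  0.        ]), 'rvec': array([ 2.18771522,  0.61703774, -0.27739865]), 'tvec': array([-0.47501072, -0.09890939,  1.3251575 ])}
top {'fx': 529.8495167956283, 'fy': 529.8495167956283, 'cx': 325.1296528665098, 'cy': 247.65203708624324, 'D': array([-0.07159482,  0.        ,  0.        ,  0.        ,  0.        ]), 'rvec': array([ 2.12547158, -2.11504972,  0.1886278 ]), 'tvec': array([0.00231875, 0.54536216, 1.18998174])}
{'t': 0.1, 'q': array([ 1.16048585e+00,  5.28392537e-01,  1.43373420e+00, -3.93009895e-05,
        1.18140618e+00, -1.78498653e-01]), 'qd': array([ 0.00034417, -0.00070939, -0.00386523, -0.00012965,  0.00054759,
        0.00066772]), 'tau': array([-7.99266691e-04, -4.43305743e+01, -1.78585446e+01, -2.57683332e-04,
        3.87923777e-03,  1.03963611e-06]), 'tcp_pos': array([0.1433697 , 0.60783419, 0.30303217]), 'tool_rot': array([ 1.15639085e-01,  9.93290824e-01, -9.33667909e-04, -2.64113736e-04]), 'force': array([1.02638072, 0.52149168, 0.01777233]), 'ft_torque': array([-0.00355612, -0.00279673,  0.02218095]), 'gripper_force': 0.0, 'finger_gap': 0.9981531310598356} 0.0726
```

View pics/scene0.png

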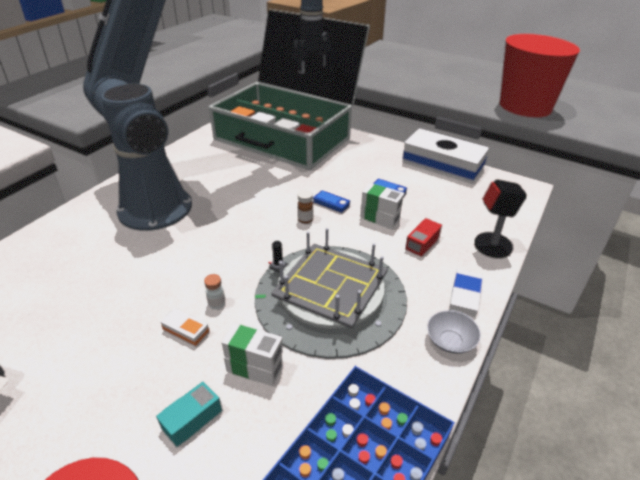

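View pics/top0.png

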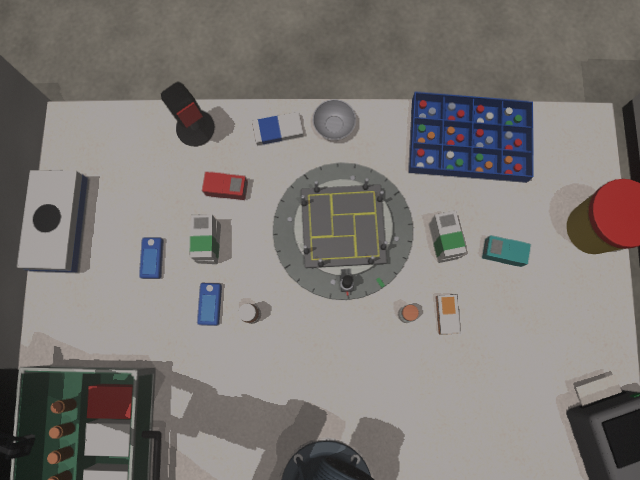

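```bash
cat > h.py <<'E'
import numpy as np, cv2, sys
from scipy.spatial.transform import Rotation as R
from station import sense, eyes
def cam(n):
    c=eyes.camera_params(n); K=np.array([[c['fx'],0,c['cx']],[0,c['fy'],c['cy']],[0,0,1.]])
    return K,c['D'],c['rvec'],c['tvec']
def proj(n,P):
    K,D,r,t=cam(n); return cv2.projectPoints(np.asarray(P,float).reshape(-1,3),r,t,K,D)[0].reshape(-1,2)
def unproj(n,uv,z):
    K,D,r,t=cam(n); M=cv2.Rodrigues(r)[0]
    p=cv2.undistortPoints(np.asarray(uv,float).reshape(-1,1,2),K,D).reshape(-1,2)
    d=np.c_[p,np.ones(len(p))]@M; o=-M.T@t
    return o+d*((z-o[2])/d[:,2])[:,None]
def ortho(n,img,cx,cy,z,half=.075,s=2000):
    "map at height z: up = +x, left = +y, s px/m"
    N=int(2*half*s); i,j=np.mgrid[0:N,0:N]
    P=np.stack([cx+half-(i+.5)/s,cy+half-(j+.5)/s,np.full(i.shape,z)],-1)
    m=proj(n,P).astype(np.float32).reshape(N,N,2)
    return cv2.remap(img,m[...,0],m[...,1],cv2.INTER_CUBIC)
def tile(n,img,cx,cy,z,half=.075,s=2000):
    o=ortho(n,img,cx,cy,z,half,s).copy()
    for k in range(int(2*half*100)+1):   # 1 cm ticks
        p=int(k*.01*s); o[:6,p:p+1]=255,0,0; o[p:p+1,:6]=255,0,0
    return o
def go(x,y,z,yaw):
    """tool rows total from the measured pose to TCP x,y,z; yaw = world heading of tool y axis (deg, mod 180), tool pointing down"""
    s=sense(); Q=R.from_quat(s['tool_rot']); A=Q.as_matrix()
    cur=np.degrees(np.arctan2(A[1,1],A[0,1])); d=(yaw-cur+90)%180-90
    print('cm tool',np.round(A.T@(np.array([x,y,z])-s['tcp_pos'])*100,2),'wz',round(-d,2),'or',round(-d-180*np.sign(-d),2),'q6',round(s['q'][5],2),'(do shift before turning)')
E
cat > m1.py <<'E'
from h import *
img=eyes.snapshot('top')
for n,uv,z in [('stackL',(203,238),.07),('stackR',(449,234),.07),('packA',(151,258),.022),('packB',(209,304),.022),('tt',(343,230),.054),('mark',(381,283),.011),('handle',(347,280),.105),('red',(225,185),.045),('clear',(410,313),.075),('amber',(250,313),.085),('med',(449,314),.03)]:
    print(n,unproj('top',uv,z)[0].round(3))
for n in('top','scene'):
    K,D,r,t=cam(n); print(n,(-cv2.Rodrigues(r)[0].T@t).round(3))
c=[unproj('top',uv,z)[0] for uv,z in (((203,230),.09),((449,228),.09),((151,258),.022),((209,304),.022))]
T=[tile('top',img,round(p[0],2),round(p[1],2),p[2]) for p in c]
print([(round(p[0],2),round(p[1],2)) for p in c])
cv2.imwrite('pics/m.png',np.vstack([np.hstack(T[:2]),np.hstack(T[2:])])[:,:,::-1])
cv2.imwrite('pics/t.png',cv2.resize(tile('top',img,.57,-.03,.054,.15),(600,600))[:,:,::-1])
# turntable: yellow outlines
o=ortho('top',img,.57,-.03,.054,.14,4000); h=cv2.cvtColor(o,cv2.COLOR_RGB2HSV)
m=cv2.inRange(h,(20,90,80),(35,255,255)); pts=cv2.findNonZero(m)
(c,s,a)=cv2.minAreaRect(pts); print('yellow',.57+.14-c[1]/4000,-.03+.14-c[0]/4000,np.array(s)/4,a)
E
python3 m1.py
```

```text
stackL [0.563 0.289 0.07 ]
stackR [ 0.575 -0.283  0.07 ]
packA [0.524 0.425 0.022]
packB [0.414 0.279 0.022]
tt [ 0.587 -0.037  0.054]
mark [ 0.467 -0.129  0.011]
handle [ 0.463 -0.044  0.105]
red [0.7   0.248 0.045]
clear [ 0.392 -0.187  0.075]
amber [0.39  0.172 0.085]
med [ 0.393 -0.285  0.03 ]
top [ 0.316 -0.006  1.27 ]
scene [ 0.963 -0.688  0.769]
[(np.float64(0.58), np.float64(0.29)), (np.float64(0.58), np.float64(-0.28)), (np.float64(0.52), np.float64(0.43)), (np.float64(0.41), np.float64(0.28))]
yellow 0.5999354248046874 -0.036597015380859355 [160.00154114 160.06248474] 86.50662994384766
```

View pics/m.png

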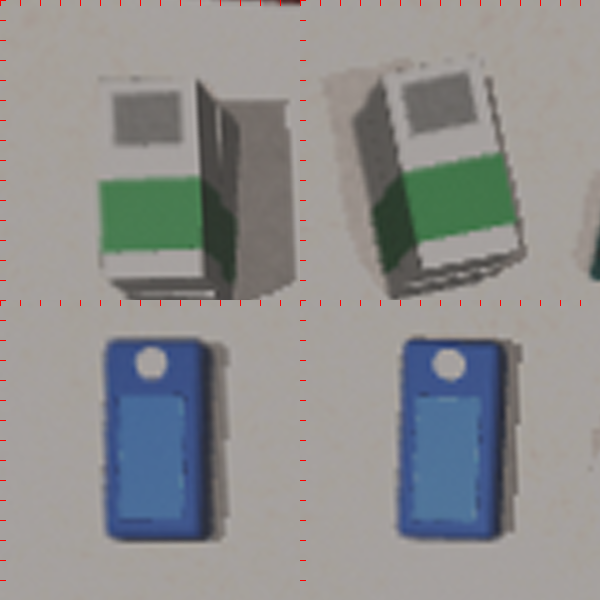

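View pics/t.png

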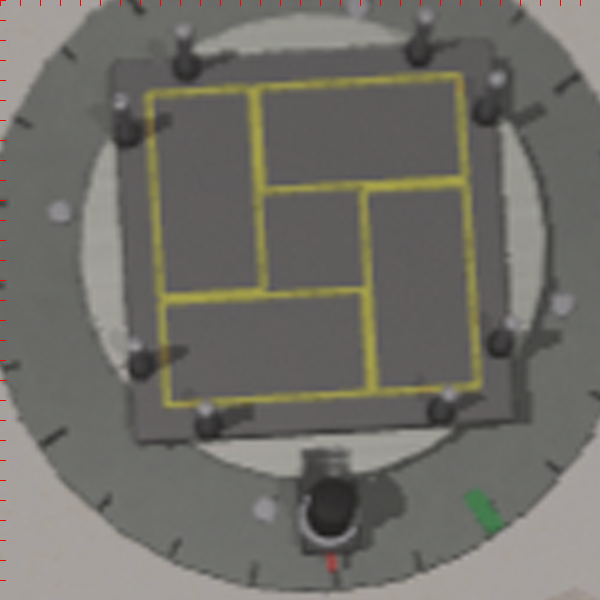

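The top view shows stacks at (203,238) and (449,234), two blue packs at (151,258) and (209,304), and the handle two clicks clockwise of the green mark. The yellow outline measures 160 mm and the hub is at (0.600, -0.037), with the handle heading about 183.4°. The mark therefore lies at about 213.4°.

```bash
cat >> h.py <<'E'
def go(x,y,z,yaw):
    s=sense(); A=R.from_quat(s['tool_rot']).as_matrix()
    cur=np.degrees(np.arctan2(A[1,1],A[0,1])); d=(yaw-cur+90)%180-90; D=np.array([x,y,z])-s['tcp_pos']
    B=A@R.from_rotvec([0,0,-np.radians(d)]).as_matrix()
    print('shift first',np.round(A.T@D*100,2),'| wz',round(-d,2),'(alt',round(-d-180*np.sign(-d),2),') | shift after',np.round(B.T@D*100,2),'tilt',np.degrees(np.arccos(-A[2,2])).round(2),'q',s['q'].round(2),'t',s['t'],'xyz',s['tcp_pos'].round(4),'gap',round(s['finger_gap'],3),'gf',round(s['gripper_force'],1))
if __name__=='__main__': go(*map(float,sys.argv[1:5]))
E
python3 -m inch '[{"wz":-8.35},{"wz":-8.35},{"dx":-2.81,"dy":-5},{"dx":-2.81,"dy":-5},{"dx":-2.81,"dy":-5},{"dx":-2.81,"dy":-5},{"dx":-2.81,"dy":-5},{"dx":-2.81,"dy":-5},{"dx":-2.81,"dy":-5},{"dx":-2.81,"dy":-5}]'
python3 h.py .4632 -.0447 .2 93.4
```

```text
shift first [-46.12 -56.15  10.4 ] | wz -16.68 (alt 163.32 ) | shift after [-28.06 -67.02  10.4 ] tilt 0.1 q [ 1.16  0.53  1.43 -0.    1.18 -0.18] t 0.15 xyz [0.1434 0.6079 0.3032] gap 1.001 gf 0.0invalid input at $[0]: expected keys dx, dy, dz, wx, wy, wz
```

```bash

python3 -m inch '[{"dx":0,"dy":0,"dz":0,"wx":0,"wy":0,"wz":-8.35},{"dx":0,"dy":0,"dz":0,"wx":0,"wy":0,"wz":-8.35},{"dx":-2.8,"dy":-5,"dz":0,"wx":0,"wy":0,"wz":0},{"dx":-2.8,"dy":-5,"dz":0,"wx":0,"wy":0,"wz":0},{"dx":-2.8,"dy":-5,"dz":0,"wx":0,"wy":0,"wz":0},{"dx":-2.8,"dy":-5,"dz":0,"wx":0,"wy":0,"wz":0},{"dx":-2.8,"dy":-5,"dz":0,"wx":0,"wy":0,"wz":0},{"dx":-2.8,"dy":-5,"dz":0,"wx":0,"wy":0,"wz":0},{"dx":-2.8,"dy":-5,"dz":0,"wx":0,"wy":0,"wz":0},{"dx":-2.8,"dy":-5,"dz":0,"wx":0,"wy":0,"wz":0}]'
python3 h.py .4632 -.0447 .2 93.4
```

```text
t: 1.4
tcp_pos: [0.3918, 0.2207, 0.304]
tool_rot: [-0.03, 1.0, 0.0, 0.0]
force: [0.8, 0.3, -0.3]
finger_gap: 1.004
gripper_force: 0.0
shift first [ -5.55 -26.92  10.39] | wz 0.02 (alt -179.98 ) | shift after [ -5.55 -26.92  10.39] tilt 0.02 q [ 0.26  0.29  1.86  0.    0.99 -1.37] t 1.4 xyz [0.3918 0.2207 0.304 ] gap 1.004 gf 0.0
```

```bash

python3 -m inch '[{"dx":-1.11,"dy":-5.4,"dz":2,"wx":0,"wy":0,"wz":0},{"dx":-1.11,"dy":-5.4,"dz":2,"wx":0,"wy":0,"wz":0},{"dx":-1.11,"dy":-5.4,"dz":2,"wx":0,"wy":0,"wz":0},{"dx":-1.11,"dy":-5.4,"dz":2,"wx":0,"wy":0,"wz":0},{"dx":-1.11,"dy":-5.32,"dz":2.4,"wx":0,"wy":0,"wz":0},{"dx":0,"dy":0,"dz":3.2,"wx":0,"wy":0,"wz":0},{"dx":0,"dy":0,"dz":3.2,"wx":0,"wy":0,"wz":0},{"dx":0,"dy":0,"dz":0,"wx":0,"wy":0,"wz":0}]'
python3 -m inch '[{"dx":0,"dy":0,"dz":0,"wx":0,"wy":0,"wz":0},{"dx":0,"dy":0,"dz":0,"wx":0,"wy":0,"wz":0},{"dx":0,"dy":0,"dz":0,"wx":0,"wy":0,"wz":0},{"dx":0,"dy":0,"dz":0,"wx":0,"wy":0,"wz":0}]' 0 30
python3 h.py .4632 -.0447 .136 93.4
```

```text
t: 2.4
tcp_pos: [0.4612, -0.043, 0.1341]
tool_rot: [-0.029, 1.0, 0.001, -0.003]
force: [-0.0, 0.3, -0.5]
finger_gap: 1.001
gripper_force: 0.0
t: 2.9
tcp_pos: [0.4629, -0.0433, 0.137]
tool_rot: [-0.03, 1.0, -0.001, 0.001]
force: [-0.4, -1.3, 5.6]
finger_gap: 0.27
gripper_force: 29.1
shift first [-0.02 -0.14  0.1 ] | wz 0.05 (alt -179.95 ) | shift after [-0.02 -0.14  0.1 ] tilt 0.13 q [-0.33  0.62  1.97 -0.    0.56 -1.96] t 2.9 xyz [ 0.4629 -0.0433  0.137 ] gap 0.27 gf 29.1
```

```bash

python3 -m inch '[{"dx":-0.052,"dy":-1.194,"dz":0,"wx":0,"wy":0,"wz":-5},{"dx":-0.052,"dy":-1.194,"dz":0,"wx":0,"wy":0,"wz":-5},{"dx":-0.052,"dy":-1.194,"dz":0,"wx":0,"wy":0,"wz":-5},{"dx":-0.052,"dy":-1.194,"dz":0,"wx":0,"wy":0,"wz":-5},{"dx":-0.052,"dy":-1.194,"dz":0,"wx":0,"wy":0,"wz":-5},{"dx":-0.052,"dy":-1.194,"dz":0,"wx":0,"wy":0,"wz":-5},{"dx":0,"dy":0,"dz":0,"wx":0,"wy":0,"wz":0},{"dx":0,"dy":0,"dz":0,"wx":0,"wy":0,"wz":0}]'
python3 h.py .4856 -.112 .136 123.4
```

```text
t: 3.9
tcp_pos: [0.4858, -0.1118, 0.137]
tool_rot: [-0.288, 0.957, -0.002, 0.001]
force: [0.1, -5.7, 3.9]
finger_gap: 0.273
gripper_force: 30.0
shift first [ 0.03 -0.    0.1 ] | wz 0.13 (alt -179.87 ) | shift after [ 0.03 -0.    0.1 ] tilt 0.25 q [-0.45  0.64  1.88 -0.    0.62 -2.6 ] t 3.9 xyz [ 0.4858 -0.1118  0.137 ] gap 0.273 gf 30.0
```

```bash

python3 -m inch '[{"dx":0,"dy":0,"dz":0,"wx":0,"wy":0,"wz":0},{"dx":0,"dy":0,"dz":0,"wx":0,"wy":0,"wz":0},{"dx":0,"dy":0,"dz":0,"wx":0,"wy":0,"wz":0},{"dx":0,"dy":0,"dz":-4,"wx":0,"wy":0,"wz":0},{"dx":0,"dy":0,"dz":-4.3,"wx":0,"wy":0,"wz":0},{"dx":0,"dy":0,"dz":0,"wx":0,"wy":0,"wz":7.6},{"dx":0,"dy":0,"dz":0,"wx":0,"wy":0,"wz":7.6},{"dx":0,"dy":0,"dz":0,"wx":0,"wy":0,"wz":7.6}]' 1
cat >> h.py <<'E'
def fitbox(img,x,y,hd,ztop,L,W,n='top'):
    "refine top-face rectangle centre/heading on image gradients"
    from scipy.optimize import minimize
    g=cv2.GaussianBlur(img.astype(np.float32),(0,0),1.0)
    G=np.sqrt(sum(cv2.Sobel(g[...,c],cv2.CV_32F,1,0)**2+cv2.Sobel(g[...,c],cv2.CV_32F,0,1)**2 for c in range(3)))
    u=np.linspace(-.46,.46,40)
    E=np.r_[np.c_[u*L,0*u+W/2],np.c_[u*L,0*u-W/2],np.c_[0*u+L/2,u*W],np.c_[0*u-L/2,u*W]]
    def f(p):
        a=np.radians(p[2]*.5); q=E@np.array([[np.cos(a),np.sin(a)],[-np.sin(a),np.cos(a)]])+p[:2]/1000
        m=proj(n,np.c_[q,np.full(len(q),ztop)]).astype(np.float32)
        v=cv2.remap(G,m[:,:1],m[:,1:],cv2.INTER_LINEAR).reshape(4,-1)
        return -np.sqrt(v).mean()
    r=min((minimize(f,[x*1000+a,y*1000+b,hd*2],method='Nelder-Mead',options=dict(initial_simplex=np.array([x*1000+a,y*1000+b,hd*2])+np.array([[0,0,0],[3,0,0],[0,3,0],[0,0,5]]))) for a in(-3,0,3) for b in(-3,0,3)),key=lambda r:r.fun)
    return (r.x[0]/1000).round(4),(r.x[1]/1000).round(4),(r.x[2]*.5).round(1),round(r.fun,2)
E
python3 - <<'E'
from h import *
i=cv2.imread('pics/top0.png')[:,:,::-1]
print(fitbox(i,.574,-.2815,10.6,.09,.1,.05)); print(fitbox(i,.5665,.29,2,.09,.1,.05))
print(fitbox(i,.6,-.0366,-3.5+6.8,.054,.159,.159))
print(fitbox(i,.52+.075-.068,.43+.075-.076,-1,.022,.1,.05))
E
python3 h.py .5937 -.2778 .22 100.6
```

```text
t: 4.9
tcp_pos: [0.4846, -0.11, 0.219]
tool_rot: [-0.09, 0.996, 0.0, -0.0]
force: [0.1, -0.4, -0.5]
finger_gap: 1.002
gripper_force: 0.0
(np.float64(0.574), np.float64(-0.2808), np.float64(13.5), np.float64(-12.51))
(np.float64(0.5652), np.float64(0.2894), np.float64(0.3), np.float64(-12.46))
shift first [ -7.71 -18.47  -0.11] | wz -0.22 (alt 179.78 ) | shift after [ -7.64 -18.5   -0.11] tilt 0.02 q [-0.45  0.49  1.83  0.    0.82 -2.2 ] t 4.9 xyz [ 0.4846 -0.11    0.219 ] gap 1.002 gf 0.0Traceback (most recent call last):
  File "<stdin>", line 4, in <module>
  File "h.py", line 48, in fitbox
    r=min((minimize(f,[x*1000+a,y*1000+b,hd*2],method='Nelder-Mead',options=dict(initial_simplex=np.array([x*1000+a,y*1000+b,hd*2])+np.array([[0,0,0],[3,0,0],[0,3,0],[0,0,5]]))) for a in(-3,0,3) for b in(-3,0,3)),key=lambda r:r.fun)
  File "h.py", line 48, in <genexpr>
    r=min((minimize(f,[x*1000+a,y*1000+b,hd*2],method='Nelder-Mead',options=dict(initial_simplex=np.array([x*1000+a,y*1000+b,hd*2])+np.array([[0,0,0],[3,0,0],[0,3,0],[0,0,5]]))) for a in(-3,0,3) for b in(-3,0,3)),key=lambda r:r.fu
[... 169 characters left out ...]
^^^^^^^^^^^
    res = _minimize_neldermead(fun, x0, args, callback, bounds=bounds,
                               **options)
    fsim[j] = func(sim[j])
              ~~~~^^^^^^^^
    fx = function(np.copy(x), *(wrapper_args + args))
  File "h.py", line 45, in f
    m=proj(n,np.c_[q,np.full(len(q),ztop)]).astype(np.float32)
      ~~~~^^^^^^^^^^^^^^^^^^^^^^^^^^^^^^^^^
  File "h.py", line 8, in proj
    K,D,r,t=cam(n); return cv2.projectPoints(np.asarray(P,float).reshape(-1,3),r,t,K,D)[0].reshape(-1,2)
            ~~~^^^
  File "h.py", line 5, in cam
    c=eyes.camera_params(n); K=np.array([[c['fx'],0,c['cx']],[0,c['fy'],c['cy']],[0,0,1.]])
ValueError: time passes only in moves, steps and waits
```

```bash
sed -i 's/^def cam(n):/import functools\n@functools.cache\ndef cam(n):/' h.py
python3 -m inch '[{"dx":0,"dy":0,"dz":0,"wx":0,"wy":0,"wz":-1.6},{"dx":-1.5,"dy":-3.7,"dz":0,"wx":0,"wy":0,"wz":0},{"dx":-1.5,"dy":-3.7,"dz":0,"wx":0,"wy":0,"wz":0},{"dx":-1.5,"dy":-3.7,"dz":0,"wx":0,"wy":0,"wz":0},{"dx":-1.5,"dy":-3.7,"dz":0,"wx":0,"wy":0,"wz":0},{"dx":-1.3,"dy":-3.7,"dz":0,"wx":0,"wy":0,"wz":0},{"dx":0,"dy":0,"dz":0,"wx":0,"wy":0,"wz":0}]'
python3 h.py .5936 -.2768 .124 102
python3 - <<'E'
from h import *
i=cv2.imread('pics/top0.png')[:,:,::-1]
print(fitbox(i,.6,-.0366,3.4,.054,.159,.159))
i=eyes.snapshot('top'); cv2.imwrite('pics/top1.png',i[:,:,::-1])
print(fitbox(i,.6,-.0366,33.4,.054,.159,.159))
E
```

```text
t: 5.78
tcp_pos: [0.5966, -0.2784, 0.2186]
tool_rot: [-0.107, 0.994, -0.001, 0.001]
force: [-0.4, 1.2, -0.4]
finger_gap: 1.001
gripper_force: 0.0
shift first [0.28 0.24 9.46] | wz 0.27 (alt -179.73 ) | shift after [0.28 0.24 9.46] tilt 0.15 q [-0.61  0.67  1.42 -0.    1.05 -2.39] t 5.775 xyz [ 0.5966 -0.2784  0.2186] gap 1.001 gf 0.0
(np.float64(0.6036), np.float64(-0.0367), np.float64(3.6), np.float64(-10.65))
(np.float64(0.6278), np.float64(-0.0461), np.float64(37.9), np.float64(-9.21))
```

```bash
cat >> h.py <<'E'
def yellow(img):
    o=ortho('top',img,.6,-.0366,.054,.12,4000); m=cv2.inRange(cv2.cvtColor(o,cv2.COLOR_RGB2HSV),(20,90,80),(35,255,255))
    c,s,a=cv2.minAreaRect(cv2.findNonZero(m)); print('yellow',.6+.12-c[1]/4000,-.0366+.12-c[0]/4000,np.array(s)/4,a)
E
python3 - <<'E'
from h import *
i=cv2.imread('pics/top1.png')[:,:,::-1]; yellow(i)
i=np.ascontiguousarray(i); c,s=np.cos(np.radians(33.5)),np.sin(np.radians(33.5))
o=tile('top',i,.6,-.0366,.054,.125,2400)
for x,y in ((27,52),(52,-27),(-27,-52),(-52,27)):
    L,W=((52,27) if abs(x)<30 else (27,52)); P=np.array([(x+a*L,y+b*W) for a,b in((1,1),(1,-1),(-1,-1),(-1,1))])/1000@np.array([[c,s],[-s,c]])
    q=np.c_[(.125-P[:,1])*2400,(.125-P[:,0])*2400].astype(np.int32); cv2.polylines(o,[q],True,(255,0,0),1)
cv2.imwrite('pics/t1.png',o[:,:,::-1])
E
```

```text
yellow 0.6630004615783691 0.007834135437011724 [ 18.89772224 159.6083374 ] 50.345821380615234
```

View pics/t1.png

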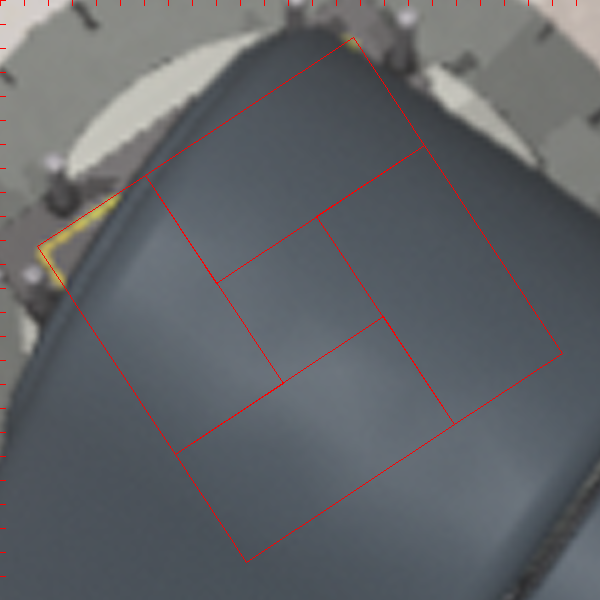

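```bash

python3 -m inch '[{"dx":0.28,"dy":0.24,"dz":3,"wx":0,"wy":0,"wz":0},{"dx":0,"dy":0,"dz":3,"wx":0,"wy":0,"wz":0},{"dx":0,"dy":0,"dz":2.4,"wx":0,"wy":0,"wz":0},{"dx":0,"dy":0,"dz":1,"wx":0,"wy":0,"wz":0},{"dx":0,"dy":0,"dz":0,"wx":0,"wy":0,"wz":0}]'
python3 h.py .5936 -.2768 .124 102
python3 -m inch '[{"dx":0,"dy":0,"dz":0,"wx":0,"wy":0,"wz":0},{"dx":0,"dy":0,"dz":0,"wx":0,"wy":0,"wz":0},{"dx":0,"dy":0,"dz":0,"wx":0,"wy":0,"wz":0},{"dx":0,"dy":0,"dz":0,"wx":0,"wy":0,"wz":0}]' 0 40
python3 h.py .6228 -.0839 .22 123.4
```

```text
t: 6.45
tcp_pos: [0.5916, -0.273, 0.1244]
tool_rot: [-0.107, 0.994, 0.001, -0.001]
force: [-0.6, -0.3, 0.1]
finger_gap: 0.999
gripper_force: 0.0
shift first [-0.12 -0.41  0.04] | wz 0.29 (alt -179.71 ) | shift after [-0.12 -0.41  0.04] tilt 0.12 q [-0.6   0.79  1.48  0.    0.87 -2.39] t 6.45 xyz [ 0.5916 -0.273   0.1244] gap 0.999 gf 0.0
t: 6.95
tcp_pos: [0.593, -0.2746, 0.1264]
tool_rot: [-0.106, 0.994, -0.001, 0.001]
force: [0.6, -0.1, 5.7]
finger_gap: 0.578
gripper_force: 42.7
shift first [-6.98 17.99 -9.39] | wz -21.18 (alt 158.82 ) | shift after [-13.    14.25  -9.39] tilt 0.18 q [-0.6   0.79  1.48 -0.    0.87 -2.39] t 6.95 xyz [ 0.593  -0.2746  0.1264] gap 0.578 gf 42.7
```

```bash

python3 -m inch '[{"dx":0,"dy":0,"dz":-3,"wx":0,"wy":0,"wz":0},{"dx":0,"dy":0,"dz":-3.2,"wx":0,"wy":0,"wz":0},{"dx":0,"dy":0,"dz":-3.2,"wx":0,"wy":0,"wz":0},{"dx":-1.75,"dy":4.5,"dz":0,"wx":0,"wy":0,"wz":0},{"dx":-1.75,"dy":4.5,"dz":0,"wx":0,"wy":0,"wz":0},{"dx":-1.75,"dy":4.5,"dz":0,"wx":0,"wy":0,"wz":0},{"dx":-1.75,"dy":4.5,"dz":0,"wx":0,"wy":0,"wz":0},{"dx":0,"dy":0,"dz":0,"wx":0,"wy":0,"wz":-7},{"dx":0,"dy":0,"dz":0,"wx":0,"wy":0,"wz":-7},{"dx":0,"dy":0,"dz":0,"wx":0,"wy":0,"wz":-7.2}]'
python3 -m inch '[{"dx":0,"dy":0,"dz":3,"wx":0,"wy":0,"wz":0},{"dx":0,"dy":0,"dz":0,"wx":0,"wy":0,"wz":0},{"dx":0,"dy":0,"dz":0,"wx":0,"wy":0,"wz":0}]'
python3 h.py .6228 -.0839 .133 123.4
```

```text
t: 8.2
tcp_pos: [0.6216, -0.0825, 0.218]
tool_rot: [-0.29, 0.957, 0.001, -0.001]
force: [0.2, 0.1, -2.2]
finger_gap: 0.579
gripper_force: 42.5
t: 8.57
tcp_pos: [0.6223, -0.0832, 0.1889]
tool_rot: [-0.287, 0.958, 0.0, -0.0]
force: [0.7, 0.2, -2.1]
finger_gap: 0.579
gripper_force: 42.5
shift first [-0.   -0.09  5.59] | wz 0.02 (alt -179.98 ) | shift after [-0.   -0.09  5.59] tilt 0.04 q [-0.31  0.67  1.52  0.    0.95 -2.46] t 8.575 xyz [ 0.6223 -0.0832  0.1889] gap 0.579 gf 42.5
```

```bash

python3 -m inch '[{"dx":0,"dy":-0.08,"dz":2.5,"wx":0,"wy":0,"wz":0},{"dx":0,"dy":0,"dz":1.8,"wx":0,"wy":0,"wz":0},{"dx":0,"dy":0,"dz":0.8,"wx":0,"wy":0,"wz":0},{"dx":0,"dy":0,"dz":0.25,"wx":0,"wy":0,"wz":0},{"dx":0,"dy":0,"dz":0,"wx":0,"wy":0,"wz":0},{"dx":0,"dy":0,"dz":0,"wx":0,"wy":0,"wz":0}]'
python3 h.py .6228 -.0839 .133 123.4
python3 -m inch '[{"dx":0,"dy":0,"dz":0,"wx":0,"wy":0,"wz":0},{"dx":0,"dy":0,"dz":0,"wx":0,"wy":0,"wz":0},{"dx":0,"dy":0,"dz":-3,"wx":0,"wy":0,"wz":0},{"dx":0,"dy":0,"dz":-3,"wx":0,"wy":0,"wz":0},{"dx":0,"dy":0,"dz":-2.5,"wx":0,"wy":0,"wz":0},{"dx":0,"dy":0,"dz":0,"wx":0,"wy":0,"wz":0}]' 0.75
python3 h.py .5 .1 .22 123.4
```

```text
t: 9.32
tcp_pos: [0.6233, -0.084, 0.136]
tool_rot: [-0.288, 0.958, -0.0, 0.001]
force: [-0.1, -0.9, -2.3]
finger_gap: 0.583
gripper_force: 42.7
shift first [0.04 0.04 0.3 ] | wz 0.02 (alt -179.98 ) | shift after [0.04 0.04 0.3 ] tilt 0.09 q [-0.31  0.75  1.54 -0.    0.85 -2.47] t 9.325 xyz [ 0.6233 -0.084   0.136 ] gap 0.583 gf 42.7
t: 10.07
tcp_pos: [0.6242, -0.0843, 0.2228]
tool_rot: [-0.288, 0.958, -0.002, 0.002]
force: [0.3, -0.6, -0.9]
finger_gap: 0.749
gripper_force: 0.0
shift first [ 0.21 22.22  0.18] | wz 0.02 (alt -179.98 ) | shift after [ 0.22 22.22  0.18] tilt 0.33 q [-0.31  0.63  1.5  -0.    1.01 -2.47] t 10.075 xyz [ 0.6242 -0.0843  0.2228] gap 0.749 gf 0.0
```

```bash
python3 h.py .5852 .2898 .22 91
```

```text
shift first [-17.35  33.37   0.2 ] | wz 32.42 (alt -147.58 ) | shift after [ 3.25 37.47  0.2 ] tilt 0.33 q [-0.31  0.63  1.5  -0.    1.01 -2.47] t 10.075 xyz [ 0.6242 -0.0843  0.2228] gap 0.749 gf 0.0
```

```bash

python3 -m inch '[{"dx":0,"dy":0,"dz":0,"wx":0,"wy":0,"wz":8.1},{"dx":0,"dy":0,"dz":0,"wx":0,"wy":0,"wz":8.1},{"dx":0,"dy":0,"dz":0,"wx":0,"wy":0,"wz":8.1},{"dx":0,"dy":0,"dz":0,"wx":0,"wy":0,"wz":8.1},{"dx":0.5,"dy":6.2,"dz":0,"wx":0,"wy":0,"wz":0},{"dx":0.5,"dy":6.2,"dz":0,"wx":0,"wy":0,"wz":0},{"dx":0.5,"dy":6.2,"dz":0,"wx":0,"wy":0,"wz":0},{"dx":0.5,"dy":6.2,"dz":0,"wx":0,"wy":0,"wz":0},{"dx":0.5,"dy":6.2,"dz":0,"wx":0,"wy":0,"wz":0},{"dx":0.7,"dy":6.2,"dz":0.2,"wx":0,"wy":0,"wz":0}]' 1
python3 -m inch '[{"dx":0,"dy":0,"dz":0,"wx":0,"wy":0,"wz":0},{"dx":0,"dy":0,"dz":0,"wx":0,"wy":0,"wz":0}]'
python3 h.py .5852 .2898 .124 91
python3 - <<'E'
from h import *
i=eyes.snapshot('top'); cv2.imwrite('pics/top2.png',i[:,:,::-1]); i=np.ascontiguousarray(i)
c,s=np.cos(np.radians(33.4)),np.sin(np.radians(33.4))
def bay(z,half,sc):
  o=tile('top',i,.6,-.0366,z,half,sc)
  for x,y,L,W in ((27,52,52,27),(52,-27,27,52),(-27,-52,52,27),(-52,27,27,52)):
    P=np.array([(x+a*L,y+b*W) for a,b in((1,1),(1,-1),(-1,-1),(-1,1))])/1000@np.array([[c,s],[-s,c]])
    q=np.c_[(half-P[:,1])*sc,(half-P[:,0])*sc].astype(np.int32); cv2.polylines(o,[q],True,(255,0,0),1)
  return o
a=np.hstack([bay(.054,.1,2000),bay(.099,.1,2000)]); cv2.imwrite('pics/t2.png',a[:,:,::-1])
p=np.array([-.027,-.052])@np.array([[c,s],[-s,c]])+[.6,-.0366]; print('want',p,'fit',fitbox(i,*p,33.4,.099,.1,.05))
print('lowerR',fitbox(i,.574,-.281,11.5,.045,.1,.05))
E
```

```text
t: 11.32
tcp_pos: [0.5835, 0.2893, 0.217]
tool_rot: [-0.009, 1.0, -0.0, -0.001]
force: [0.8, -0.1, 0.4]
finger_gap: 1.003
gripper_force: 0.0
t: 11.58
tcp_pos: [0.5835, 0.2874, 0.2171]
tool_rot: [-0.009, 1.0, -0.001, -0.001]
force: [0.4, -0.1, 0.5]
finger_gap: 0.998
gripper_force: 0.0
shift first [-0.19  0.25  9.31] | wz 0.09 (alt -179.91 ) | shift after [-0.19  0.25  9.31] tilt 0.14 q [ 0.29  0.66  1.44 -0.    1.04 -1.3 ] t 11.575 xyz [0.5835 0.2874 0.2171] gap 0.998 gf 0.0
want [ 0.60608411 -0.09487507] fit (np.float64(0.6066), np.float64(-0.0957), np.float64(34.2), np.float64(-18.18))
lowerR (np.float64(0.5643), np.float64(-0.2736), np.float64(10.8), np.float64(-15.83))
```

View pics/t2.png

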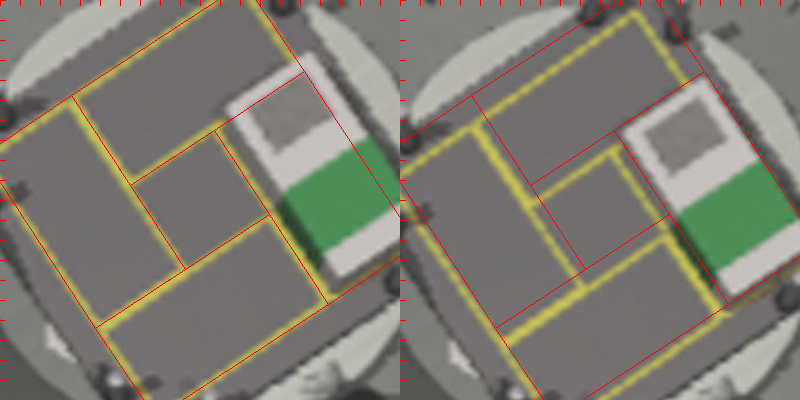

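```bash

python3 -m inch '[{"dx":-0.19,"dy":0.22,"dz":3,"wx":0,"wy":0,"wz":0},{"dx":0,"dy":0,"dz":3,"wx":0,"wy":0,"wz":0},{"dx":0,"dy":0,"dz":2.3,"wx":0,"wy":0,"wz":0},{"dx":0,"dy":0,"dz":0.8,"wx":0,"wy":0,"wz":0},{"dx":0,"dy":0,"dz":0,"wx":0,"wy":0,"wz":0}]'
python3 -m inch '[{"dx":0,"dy":0,"dz":0,"wx":0,"wy":0,"wz":0},{"dx":0,"dy":0,"dz":0,"wx":0,"wy":0,"wz":0},{"dx":0,"dy":0,"dz":0,"wx":0,"wy":0,"wz":0},{"dx":0,"dy":0,"dz":0,"wx":0,"wy":0,"wz":0}]' 0 40
python3 h.py .5852 .2898 .124 91
python3 -m inch '[{"dx":0,"dy":0,"dz":-3,"wx":0,"wy":0,"wz":0},{"dx":0,"dy":0,"dz":-3.2,"wx":0,"wy":0,"wz":0},{"dx":0,"dy":0,"dz":-3.2,"wx":0,"wy":0,"wz":0},{"dx":0,"dy":0,"dz":0,"wx":0,"wy":0,"wz":0}]'
python3 - <<'E'
from h import *
c,s=np.cos(np.radians(33.4)),np.sin(np.radians(33.4))
p=np.array([-.052,.007])@np.array([[c,s],[-s,c]])+[.6,-.0366]; print(p); go(*p,.22,33.4)
E
```

```text
t: 12.25
tcp_pos: [0.5865, 0.2884, 0.1271]
tool_rot: [-0.008, 1.0, -0.0, -0.0]
force: [0.6, 0.4, -0.4]
finger_gap: 1.002
gripper_force: 0.0
t: 12.75
tcp_pos: [0.5869, 0.2901, 0.1288]
tool_rot: [-0.009, 1.0, 0.0, 0.001]
force: [0.7, 0.0, 6.5]
finger_gap: 0.578
gripper_force: 43.1
shift first [ 0.17 -0.02  0.47] | wz 0.03 (alt -179.97 ) | shift after [ 0.17 -0.02  0.47] tilt 0.15 q [ 0.29  0.78  1.48 -0.    0.88 -1.3 ] t 12.75 xyz [0.5869 0.2901 0.1288] gap 0.578 gf 43.1
t: 13.25
tcp_pos: [0.5872, 0.2902, 0.2234]
tool_rot: [-0.009, 1.0, 0.001, 0.002]
force: [-0.9, 0.7, -2.7]
finger_gap: 0.58
gripper_force: 42.8
[ 0.55273455 -0.05938106]
shift first [  4.08 -34.89   0.28] | wz 57.64 (alt -122.36 ) | shift after [-27.29 -22.12   0.28] tilt 0.29 q [ 0.29  0.66  1.43 -0.    1.05 -1.3 ] t 13.25 xyz [0.5872 0.2902 0.2234] gap 0.58 gf 42.8
```

```bash

python3 -m inch '[{"dx":0.67,"dy":-5.83,"dz":0,"wx":0,"wy":0,"wz":0},{"dx":0.67,"dy":-5.83,"dz":0,"wx":0,"wy":0,"wz":0},{"dx":0.67,"dy":-5.83,"dz":0,"wx":0,"wy":0,"wz":0},{"dx":0.67,"dy":-5.83,"dz":0,"wx":0,"wy":0,"wz":0},{"dx":0.67,"dy":-5.83,"dz":0,"wx":0,"wy":0,"wz":0},{"dx":0.67,"dy":-5.83,"dz":0,"wx":0,"wy":0,"wz":0}]'
python3 -m inch '[{"dx":0,"dy":0,"dz":0,"wx":0,"wy":0,"wz":9.6},{"dx":0,"dy":0,"dz":0,"wx":0,"wy":0,"wz":9.6},{"dx":0,"dy":0,"dz":0,"wx":0,"wy":0,"wz":9.6},{"dx":0,"dy":0,"dz":0,"wx":0,"wy":0,"wz":9.6},{"dx":0,"dy":0,"dz":0,"wx":0,"wy":0,"wz":9.6},{"dx":0,"dy":0,"dz":0,"wx":0,"wy":0,"wz":9.6},{"dx":0,"dy":0,"dz":3.2,"wx":0,"wy":0,"wz":0},{"dx":0,"dy":0,"dz":0,"wx":0,"wy":0,"wz":0},{"dx":0,"dy":0,"dz":0,"wx":0,"wy":0,"wz":0}]'
python3 h.py .5533 -.0602 .1383 33.4
```

```text
t: 14.0
tcp_pos: [0.5507, -0.0622, 0.2194]
tool_rot: [-0.009, 1.0, 0.001, -0.002]
force: [0.6, -1.6, -2.6]
finger_gap: 0.58
gripper_force: 43.0
t: 15.12
tcp_pos: [0.5518, -0.0606, 0.1888]
tool_rot: [0.474, 0.881, -0.0, -0.001]
force: [0.8, -0.4, -1.9]
finger_gap: 0.577
gripper_force: 43.2
shift first [-0.06  0.15  5.05] | wz 0.02 (alt -179.98 ) | shift after [-0.06  0.15  5.05] tilt 0.1 q [-0.31  0.6   1.71  0.    0.84 -0.89] t 15.125 xyz [ 0.5518 -0.0606  0.1888] gap 0.577 gf 43.2
```

```bash

python3 -m inch '[{"dx":-0.06,"dy":0.14,"dz":2.3,"wx":0,"wy":0,"wz":0},{"dx":0,"dy":0,"dz":1.7,"wx":0,"wy":0,"wz":0},{"dx":0,"dy":0,"dz":0.8,"wx":0,"wy":0,"wz":0},{"dx":0,"dy":0,"dz":0.25,"wx":0,"wy":0,"wz":0},{"dx":0,"dy":0,"dz":0,"wx":0,"wy":0,"wz":0},{"dx":0,"dy":0,"dz":0,"wx":0,"wy":0,"wz":0}]'
python3 h.py .5533 -.0602 .1383 33.4
python3 -m inch '[{"dx":0,"dy":0,"dz":0,"wx":0,"wy":0,"wz":0},{"dx":0,"dy":0,"dz":0,"wx":0,"wy":0,"wz":0},{"dx":0,"dy":0,"dz":-3,"wx":0,"wy":0,"wz":0},{"dx":0,"dy":0,"dz":-3,"wx":0,"wy":0,"wz":0},{"dx":0,"dy":0,"dz":-2.5,"wx":0,"wy":0,"wz":0},{"dx":0,"dy":0,"dz":0,"wx":0,"wy":0,"wz":0}]' 0.75
python3 - <<'E'
from h import *
i=eyes.snapshot('top'); cv2.imwrite('pics/top3.png',i[:,:,::-1]); i=np.ascontiguousarray(i)
for f in((.5652,.2894,.3),(.5665,.29,2)): print('lowerL',fitbox(i,*f,.045,.1,.05))
print('lowerR',fitbox(i,.574,-.281,11.5,.045,.1,.05),fitbox(i,.565,-.275,11.5,.045,.1,.05))
a=[tile('top',i,.57,.29,.045,.075,2600),tile('top',i,.57,-.28,.045,.075,2600)]; cv2.imwrite('pics/t3.png',np.hstack(a)[:,:,::-1])
E
```

```text
t: 15.88
tcp_pos: [0.554, -0.0606, 0.1395]
tool_rot: [0.474, 0.881, 0.0, 0.001]
force: [0.1, 0.0, -2.5]
finger_gap: 0.579
gripper_force: 43.3
shift first [ 0.07 -0.04  0.12] | wz 0.02 (alt -179.98 ) | shift after [ 0.07 -0.04  0.12] tilt 0.07 q [-0.31  0.68  1.73  0.    0.73 -0.89] t 15.875 xyz [ 0.554  -0.0606  0.1395] gap 0.579 gf 43.3
t: 16.62
tcp_pos: [0.5548, -0.0608, 0.2261]
tool_rot: [0.474, 0.881, 0.001, 0.003]
force: [0.6, -0.4, -0.2]
finger_gap: 0.752
gripper_force: 0.0
lowerL (np.float64(0.5569), np.float64(0.2914), np.float64(-4.7), np.float64(-10.4))
lowerL (np.float64(0.5567), np.float64(0.2913), np.float64(-4.7), np.float64(-10.4))
lowerR (np.float64(0.5738), np.float64(-0.2832), np.float64(11.5), np.float64(-14.44)) (np.float64(0.5643), np.float64(-0.2735), np.float64(10.4), np.float64(-14.72))
```

View pics/t3.png

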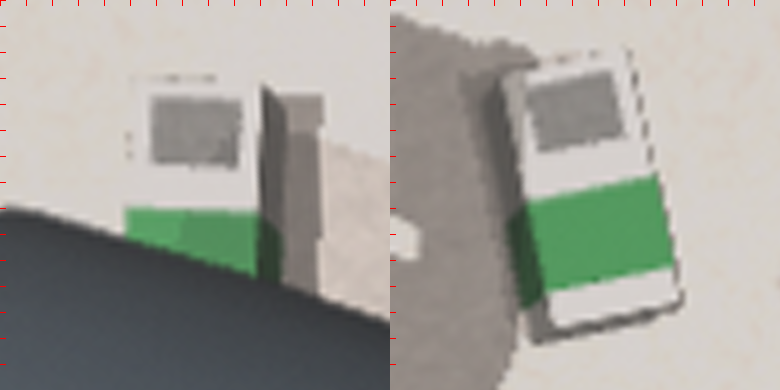

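```bash
python3 h.py .545 .2905 .22 90.5
```

```text
shift first [29.79 18.59  0.44] | wz -57.08 (alt 122.92 ) | shift after [ 0.59 35.11  0.44] tilt 0.13 q [-0.31  0.54  1.68 -0.    0.92 -0.89] t 16.675 xyz [ 0.554  -0.0605  0.2247] gap 0.751 gf 0.0
```

```bash

python3 -m inch '[{"dx":4.965,"dy":3.1,"dz":0,"wx":0,"wy":0,"wz":0},{"dx":4.965,"dy":3.1,"dz":0,"wx":0,"wy":0,"wz":0},{"dx":4.965,"dy":3.1,"dz":0,"wx":0,"wy":0,"wz":0},{"dx":4.965,"dy":3.1,"dz":0,"wx":0,"wy":0,"wz":0},{"dx":4.965,"dy":3.1,"dz":0,"wx":0,"wy":0,"wz":0},{"dx":4.965,"dy":3.1,"dz":0,"wx":0,"wy":0,"wz":0}]' 1
python3 -m inch '[{"dx":0,"dy":0,"dz":0,"wx":0,"wy":0,"wz":-9.5},{"dx":0,"dy":0,"dz":0,"wx":0,"wy":0,"wz":-9.5},{"dx":0,"dy":0,"dz":0,"wx":0,"wy":0,"wz":-9.5},{"dx":0,"dy":0,"dz":0,"wx":0,"wy":0,"wz":-9.5},{"dx":0,"dy":0,"dz":0,"wx":0,"wy":0,"wz":-9.5},{"dx":0,"dy":0,"dz":0,"wx":0,"wy":0,"wz":-9.5},{"dx":0,"dy":0,"dz":5,"wx":0,"wy":0,"wz":0},{"dx":0,"dy":0,"dz":0,"wx":0,"wy":0,"wz":0},{"dx":0,"dy":0,"dz":0,"wx":0,"wy":0,"wz":0}]'
python3 h.py .545 .2905 .079 90.5
```

```text
t: 17.42
tcp_pos: [0.5439, 0.2923, 0.2222]
tool_rot: [0.474, 0.881, -0.001, -0.001]
force: [1.3, -0.8, -0.8]
finger_gap: 0.998
gripper_force: 0.0
t: 18.55
tcp_pos: [0.5448, 0.2906, 0.1738]
tool_rot: [-0.004, 1.0, -0.0, -0.0]
force: [0.2, -0.2, -0.8]
finger_gap: 0.999
gripper_force: 0.0
shift first [-0.03 -0.01  9.48] | wz -0.08 (alt 179.92 ) | shift after [-0.03 -0.01  9.48] tilt 0.05 q [ 0.31  0.68  1.56 -0.    0.9  -1.27] t 18.55 xyz [0.5448 0.2906 0.1738] gap 0.999 gf 0.0
```

```bash

python3 -m inch '[{"dx":0,"dy":0,"dz":4,"wx":0,"wy":0,"wz":0},{"dx":0,"dy":0,"dz":3.5,"wx":0,"wy":0,"wz":0},{"dx":0,"dy":0,"dz":1.8,"wx":0,"wy":0,"wz":0},{"dx":0,"dy":0,"dz":0,"wx":0,"wy":0,"wz":0},{"dx":0,"dy":0,"dz":0,"wx":0,"wy":0,"wz":0}]'
python3 -m inch '[{"dx":0,"dy":0,"dz":0,"wx":0,"wy":0,"wz":0},{"dx":0,"dy":0,"dz":0,"wx":0,"wy":0,"wz":0},{"dx":0,"dy":0,"dz":0,"wx":0,"wy":0,"wz":0},{"dx":0,"dy":0,"dz":0,"wx":0,"wy":0,"wz":0}]' 0 40
python3 h.py .545 .2905 .079 90.5
python3 -m inch '[{"dx":0,"dy":0,"dz":-4,"wx":0,"wy":0,"wz":0},{"dx":0,"dy":0,"dz":-5,"wx":0,"wy":0,"wz":0},{"dx":0,"dy":0,"dz":-5,"wx":0,"wy":0,"wz":0},{"dx":0,"dy":0,"dz":0,"wx":0,"wy":0,"wz":0}]'
python3 - <<'E'
from h import *
c,s=np.cos(np.radians(33.4)),np.sin(np.radians(33.4))
p=np.array([.052,-.007])@np.array([[c,s],[-s,c]])+[.6,-.0366]; print(p); go(*p,.22,33.4)
E
```

```text
t: 19.18
tcp_pos: [0.5459, 0.291, 0.0824]
tool_rot: [-0.004, 1.0, 0.0, 0.001]
force: [0.7, 0.0, 0.6]
finger_gap: 0.998
gripper_force: 0.0
t: 19.68
tcp_pos: [0.5454, 0.2909, 0.0822]
tool_rot: [-0.004, 1.0, 0.0, 0.001]
force: [-0.6, 0.5, 5.4]
finger_gap: 0.58
gripper_force: 42.4
shift first [ 0.04 -0.04  0.32] | wz -0.09 (alt 179.91 ) | shift after [ 0.04 -0.04  0.32] tilt 0.12 q [ 0.31  0.82  1.59  0.    0.73 -1.27] t 19.675 xyz [0.5454 0.2909 0.0822] gap 0.58 gf 42.4
t: 20.18
tcp_pos: [0.5469, 0.2914, 0.2252]
tool_rot: [-0.004, 1.0, 0.001, 0.004]
force: [0.9, 0.1, -2.3]
finger_gap: 0.582
gripper_force: 42.6
[ 0.64726545 -0.01381894]
shift first [ -9.8  -30.59   0.52] | wz 57.03 (alt -122.97 ) | shift after [-31.    -8.42   0.52] tilt 0.53 q [ 0.31  0.61  1.52 -0.    1.   -1.27] t 20.175 xyz [0.5469 0.2914 0.2252] gap 0.582 gf 42.6
```

```bash

python3 -m inch '[{"dx":-1.63,"dy":-5.1,"dz":0,"wx":0,"wy":0,"wz":0},{"dx":-1.63,"dy":-5.1,"dz":0,"wx":0,"wy":0,"wz":0},{"dx":-1.63,"dy":-5.1,"dz":0,"wx":0,"wy":0,"wz":0},{"dx":-1.63,"dy":-5.1,"dz":0,"wx":0,"wy":0,"wz":0},{"dx":-1.63,"dy":-5.1,"dz":0,"wx":0,"wy":0,"wz":0},{"dx":-1.63,"dy":-5.1,"dz":0,"wx":0,"wy":0,"wz":0}]'
python3 -m inch '[{"dx":0,"dy":0,"dz":0,"wx":0,"wy":0,"wz":9.5},{"dx":0,"dy":0,"dz":0,"wx":0,"wy":0,"wz":9.5},{"dx":0,"dy":0,"dz":0,"wx":0,"wy":0,"wz":9.5},{"dx":0,"dy":0,"dz":0,"wx":0,"wy":0,"wz":9.5},{"dx":0,"dy":0,"dz":0,"wx":0,"wy":0,"wz":9.5},{"dx":0,"dy":0,"dz":0,"wx":0,"wy":0,"wz":9.5},{"dx":0,"dy":0,"dz":3,"wx":0,"wy":0,"wz":0},{"dx":0,"dy":0,"dz":0,"wx":0,"wy":0,"wz":0},{"dx":0,"dy":0,"dz":0,"wx":0,"wy":0,"wz":0}]'
python3 h.py .6473 -.0138 .1368 33.4
```

```text
t: 20.92
tcp_pos: [0.6439, -0.0162, 0.2186]
tool_rot: [-0.004, 1.0, 0.0, -0.002]
force: [0.8, 0.1, -1.4]
finger_gap: 0.584
gripper_force: 42.5
t: 22.05
tcp_pos: [0.6445, -0.0146, 0.1902]
tool_rot: [0.474, 0.881, -0.0, -0.001]
force: [0.4, 0.1, -0.9]
finger_gap: 0.582
gripper_force: 42.6
shift first [-0.09  0.28  5.34] | wz 0.02 (alt -179.98 ) | shift after [-0.09  0.28  5.34] tilt 0.1 q [-0.2   0.69  1.47 -0.    0.98 -0.78] t 22.05 xyz [ 0.6445 -0.0146  0.1902] gap 0.582 gf 42.6
```

```bash

python3 -m inch '[{"dx":-0.09,"dy":0.26,"dz":2.3,"wx":0,"wy":0,"wz":0},{"dx":0,"dy":0,"dz":1.8,"wx":0,"wy":0,"wz":0},{"dx":0,"dy":0,"dz":1,"wx":0,"wy":0,"wz":0},{"dx":0,"dy":0,"dz":0.3,"wx":0,"wy":0,"wz":0},{"dx":0,"dy":0,"dz":0,"wx":0,"wy":0,"wz":0},{"dx":0,"dy":0,"dz":0,"wx":0,"wy":0,"wz":0}]'
python3 h.py .6473 -.0138 .1368 33.4
```

```text
t: 22.8
tcp_pos: [0.648, -0.0141, 0.1376]
tool_rot: [0.474, 0.881, 0.0, 0.001]
force: [0.3, -0.4, -1.5]
finger_gap: 0.587
gripper_force: 42.7
shift first [ 0.06 -0.04  0.08] | wz 0.02 (alt -179.98 ) | shift after [ 0.06 -0.04  0.08] tilt 0.08 q [-0.19  0.77  1.49  0.    0.88 -0.78] t 22.8 xyz [ 0.648  -0.0141  0.1376] gap 0.587 gf 42.7
```

```bash

python3 -m inch '[{"dx":0,"dy":0,"dz":0.08,"wx":0,"wy":0,"wz":0},{"dx":0,"dy":0,"dz":0,"wx":0,"wy":0,"wz":0},{"dx":0,"dy":0,"dz":0,"wx":0,"wy":0,"wz":0},{"dx":0,"dy":0,"dz":-3,"wx":0,"wy":0,"wz":0},{"dx":0,"dy":0,"dz":-3,"wx":0,"wy":0,"wz":0},{"dx":0,"dy":0,"dz":-2.5,"wx":0,"wy":0,"wz":0},{"dx":0,"dy":0,"dz":0,"wx":0,"wy":0,"wz":0},{"dx":0,"dy":0,"dz":0,"wx":0,"wy":0,"wz":0}]' 0.75
python3 h.py .5542 -.2866 .22 101
```

```text
t: 23.8
tcp_pos: [0.6469, -0.0139, 0.2202]
tool_rot: [0.474, 0.881, -0.0, -0.001]
force: [0.0, -0.6, -0.7]
finger_gap: 0.752
gripper_force: 0.0
shift first [-17.66 -22.76   0.03] | wz -67.58 (alt 112.42 ) | shift after [ 14.3  -25.     0.03] tilt 0.09 q [-0.19  0.65  1.45 -0.    1.04 -0.78] t 23.8 xyz [ 0.6469 -0.0139  0.2202] gap 0.752 gf 0.0
```

```bash

python3 -m inch '[{"dx":-3.532,"dy":-4.552,"dz":0,"wx":0,"wy":0,"wz":0},{"dx":-3.532,"dy":-4.552,"dz":0,"wx":0,"wy":0,"wz":0},{"dx":-3.532,"dy":-4.552,"dz":0,"wx":0,"wy":0,"wz":0},{"dx":-3.532,"dy":-4.552,"dz":0,"wx":0,"wy":0,"wz":0},{"dx":-3.532,"dy":-4.552,"dz":0,"wx":0,"wy":0,"wz":0}]' 1
python3 -m inch '[{"dx":0,"dy":0,"dz":0,"wx":0,"wy":0,"wz":-9.65},{"dx":0,"dy":0,"dz":0,"wx":0,"wy":0,"wz":-9.65},{"dx":0,"dy":0,"dz":0,"wx":0,"wy":0,"wz":-9.65},{"dx":0,"dy":0,"dz":0,"wx":0,"wy":0,"wz":-9.65},{"dx":0,"dy":0,"dz":0,"wx":0,"wy":0,"wz":-9.65},{"dx":0,"dy":0,"dz":0,"wx":0,"wy":0,"wz":-9.65},{"dx":0,"dy":0,"dz":0,"wx":0,"wy":0,"wz":-9.65},{"dx":0,"dy":0,"dz":5,"wx":0,"wy":0,"wz":0},{"dx":0,"dy":0,"dz":0,"wx":0,"wy":0,"wz":0},{"dx":0,"dy":0,"dz":0,"wx":0,"wy":0,"wz":0}]'
python3 h.py .5542 -.2866 .079 101
```

```text
t: 24.42
tcp_pos: [0.5534, -0.2879, 0.2193]
tool_rot: [0.474, 0.881, 0.0, -0.002]
force: [0.3, -0.3, 1.0]
finger_gap: 1.002
gripper_force: 0.0
t: 25.68
tcp_pos: [0.5548, -0.2867, 0.1709]
tool_rot: [-0.096, 0.995, 0.0, -0.0]
force: [0.3, -1.1, -0.1]
finger_gap: 1.001
gripper_force: 0.0
shift first [0.05 0.02 9.19] | wz -0.04 (alt 179.96 ) | shift after [0.05 0.02 9.19] tilt 0.06 q [-0.66  0.69  1.54 -0.    0.91 -2.42] t 25.675 xyz [ 0.5548 -0.2867  0.1709] gap 1.001 gf 0.0
```

```bash

python3 -m inch '[{"dx":0.05,"dy":0,"dz":4,"wx":0,"wy":0,"wz":0},{"dx":0,"dy":0,"dz":3.4,"wx":0,"wy":0,"wz":0},{"dx":0,"dy":0,"dz":1.6,"wx":0,"wy":0,"wz":0},{"dx":0,"dy":0,"dz":0,"wx":0,"wy":0,"wz":0},{"dx":0,"dy":0,"dz":0,"wx":0,"wy":0,"wz":0}]'
python3 -m inch '[{"dx":0,"dy":0,"dz":0,"wx":0,"wy":0,"wz":0},{"dx":0,"dy":0,"dz":0,"wx":0,"wy":0,"wz":0},{"dx":0,"dy":0,"dz":0,"wx":0,"wy":0,"wz":0},{"dx":0,"dy":0,"dz":0,"wx":0,"wy":0,"wz":0}]' 0 40
python3 h.py .5542 -.2866 .079 101
python3 -m inch '[{"dx":0,"dy":0,"dz":-4,"wx":0,"wy":0,"wz":0},{"dx":0,"dy":0,"dz":-5,"wx":0,"wy":0,"wz":0},{"dx":0,"dy":0,"dz":-5,"wx":0,"wy":0,"wz":0},{"dx":0,"dy":0,"dz":0,"wx":0,"wy":0,"wz":0}]'
python3 - <<'E'
from h import *
c,s=np.cos(np.radians(33.4)),np.sin(np.radians(33.4))
p=np.array([.007,.052])@np.array([[c,s],[-s,c]])+[.6,-.0366]; print(p); go(*p,.22,123.4)
E
```

```text
t: 26.3
tcp_pos: [0.5553, -0.2875, 0.0827]
tool_rot: [-0.096, 0.995, -0.001, 0.001]
force: [-0.8, 0.7, 1.5]
finger_gap: 1.002
gripper_force: 0.0
t: 26.8
tcp_pos: [0.5548, -0.287, 0.0823]
tool_rot: [-0.096, 0.995, -0.001, 0.001]
force: [0.8, 0.2, 5.5]
finger_gap: 0.583
gripper_force: 42.8
shift first [0.05 0.06 0.33] | wz -0.02 (alt 179.98 ) | shift after [0.05 0.06 0.33] tilt 0.09 q [-0.66  0.83  1.57 -0.    0.74 -2.42] t 26.8 xyz [ 0.5548 -0.287   0.0823] gap 0.583 gf 42.8
t: 27.3
tcp_pos: [0.5562, -0.2882, 0.2254]
tool_rot: [-0.096, 0.995, -0.003, 0.003]
force: [-0.2, 0.6, -2.8]
finger_gap: 0.579
gripper_force: 42.7
[0.57721894 0.01066545]
shift first [-7.75 28.94  0.38] | wz -22.43 (alt 157.57 ) | shift after [-18.21  23.79   0.38] tilt 0.54 q [-0.66  0.62  1.51 -0.    1.01 -2.42] t 27.3 xyz [ 0.5562 -0.2882  0.2254] gap 0.579 gf 42.7
```

```bash

python3 -m inch '[{"dx":-1.29,"dy":4.83,"dz":0,"wx":0,"wy":0,"wz":0},{"dx":-1.29,"dy":4.83,"dz":0,"wx":0,"wy":0,"wz":0},{"dx":-1.29,"dy":4.83,"dz":0,"wx":0,"wy":0,"wz":0},{"dx":-1.29,"dy":4.83,"dz":0,"wx":0,"wy":0,"wz":0},{"dx":-1.29,"dy":4.83,"dz":0,"wx":0,"wy":0,"wz":0},{"dx":-1.29,"dy":4.83,"dz":0,"wx":0,"wy":0,"wz":0},{"dx":0,"dy":0,"dz":0,"wx":0,"wy":0,"wz":-7.5},{"dx":0,"dy":0,"dz":0,"wx":0,"wy":0,"wz":-7.5},{"dx":0,"dy":0,"dz":0,"wx":0,"wy":0,"wz":-7.43}]'
python3 -m inch '[{"dx":0,"dy":0,"dz":3,"wx":0,"wy":0,"wz":0},{"dx":0,"dy":0,"dz":0,"wx":0,"wy":0,"wz":0},{"dx":0,"dy":0,"dz":0,"wx":0,"wy":0,"wz":0}]'
python3 h.py .5772 .0107 .1368 123.4
```

```text
t: 28.42
tcp_pos: [0.5739, 0.013, 0.2191]
tool_rot: [-0.29, 0.957, 0.001, -0.002]
force: [-0.1, -0.1, -2.2]
finger_gap: 0.58
gripper_force: 42.6
t: 28.8
tcp_pos: [0.5748, 0.0125, 0.1905]
tool_rot: [-0.287, 0.958, 0.0, -0.001]
force: [0.9, 0.0, -1.7]
finger_gap: 0.579
gripper_force: 42.7
shift first [-0.11 -0.28  5.37] | wz -0.01 (alt 179.99 ) | shift after [-0.11 -0.28  5.37] tilt 0.1 q [-0.17  0.61  1.66 -0.    0.87 -2.33] t 28.8 xyz [0.5748 0.0125 0.1905] gap 0.579 gf 42.7
```

```bash

python3 -m inch '[{"dx":-0.1,"dy":-0.26,"dz":1,"wx":0,"wy":0,"wz":0},{"dx":0,"dy":0,"dz":0.5,"wx":0,"wy":0,"wz":0},{"dx":0,"dy":0,"dz":0,"wx":0,"wy":0,"wz":0},{"dx":0,"dy":0,"dz":0,"wx":0,"wy":0,"wz":0}]'
python3 h.py .5772 .0107 .1368 123.4
```

```text
t: 29.3
tcp_pos: [0.5775, 0.0108, 0.1763]
tool_rot: [-0.287, 0.958, -0.0, 0.0]
force: [-0.1, -0.2, -1.4]
finger_gap: 0.579
gripper_force: 42.7
shift first [0.03 0.01 3.95] | wz 0.0 (alt -180.0 ) | shift after [0.03 0.01 3.95] tilt 0.02 q [-0.17  0.64  1.66 -0.    0.84 -2.33] t 29.3 xyz [0.5775 0.0108 0.1763] gap 0.579 gf 42.7
```

```bash

python3 -m inch '[{"dx":0,"dy":0,"dz":1.8,"wx":0,"wy":0,"wz":0},{"dx":0,"dy":0,"dz":1.4,"wx":0,"wy":0,"wz":0},{"dx":0,"dy":0,"dz":0.5,"wx":0,"wy":0,"wz":0},{"dx":0,"dy":0,"dz":0.25,"wx":0,"wy":0,"wz":0},{"dx":0,"dy":0,"dz":0,"wx":0,"wy":0,"wz":0},{"dx":0,"dy":0,"dz":0,"wx":0,"wy":0,"wz":0}]'
python3 h.py .5772 .0107 .1368 123.4
python3 -m inch '[{"dx":0,"dy":0,"dz":0,"wx":0,"wy":0,"wz":0},{"dx":0,"dy":0,"dz":0,"wx":0,"wy":0,"wz":0},{"dx":0,"dy":0,"dz":-3,"wx":0,"wy":0,"wz":0},{"dx":0,"dy":0,"dz":-3,"wx":0,"wy":0,"wz":0},{"dx":0,"dy":0,"dz":-2.5,"wx":0,"wy":0,"wz":0},{"dx":0,"dy":5,"dz":0,"wx":0,"wy":0,"wz":0},{"dx":0,"dy":5,"dz":0,"wx":0,"wy":0,"wz":0},{"dx":0,"dy":5,"dz":0,"wx":0,"wy":0,"wz":0},{"dx":0,"dy":5,"dz":0,"wx":0,"wy":0,"wz":0},{"dx":0,"dy":3,"dz":0,"wx":0,"wy":0,"wz":0}]' 0.75
cat > look.py <<'E'
from h import *
import sys
i=np.ascontiguousarray(eyes.snapshot('top')); cv2.imwrite('pics/%s_full.png'%sys.argv[1],i[:,:,::-1])
th=float(sys.argv[2]); c,s=np.cos(np.radians(th)),np.sin(np.radians(th)); Rm=np.array([[c,s],[-s,c]])
o=tile('top',i,.6,-.0366,.099,.1,3000)
for x,y,L,W in ((27,52,52,27),(52,-27,27,52),(-27,-52,52,27),(-52,27,27,52)):
    P=np.array([(x+a*L,y+b*W) for a,b in((1,1),(1,-1),(-1,-1),(-1,1))])/1000@Rm
    cv2.polylines(o,[np.c_[(.1-P[:,1])*3000,(.1-P[:,0])*3000].astype(np.int32)],True,(255,0,0),1)
    w=np.array([x,y])/1000@Rm+[.6,-.0366]; f=fitbox(i,*w,th+(90 if L<W else 0),.099,.1,.05)
    print((x,y),'off slab mm',((np.array(f[:2])-w)@Rm.T*1000).round(1),f[2:])
cv2.imwrite('pics/%s.png'%sys.argv[1],o[:,:,::-1])
E
python3 look.py t4 33.4
```

```text
t: 30.05
tcp_pos: [0.5777, 0.0107, 0.137]
tool_rot: [-0.287, 0.958, -0.0, 0.0]
force: [0.6, -0.2, -2.4]
finger_gap: 0.579
gripper_force: 42.8
shift first [0.05 0.02 0.02] | wz 0.0 (alt -180.0 ) | shift after [0.05 0.02 0.02] tilt 0.05 q [-0.17  0.7   1.68 -0.    0.76 -2.33] t 30.05 xyz [0.5777 0.0107 0.137 ] gap 0.579 gf 42.8
t: 31.3
tcp_pos: [0.4492, 0.2044, 0.222]
tool_rot: [-0.288, 0.958, 0.0, -0.0]
force: [0.4, -0.1, 0.1]
finger_gap: 0.75
gripper_force: 0.0
(27, 52) off slab mm [-1.2  0.1] (np.float64(34.8), np.float64(-16.51))
(52, -27) off slab mm [-0.1 -0.2] (np.float64(122.4), np.float64(-16.74))
(-27, -52) off slab mm [-0.7 -1. ] (np.float64(34.2), np.float64(-16.38))
(-52, 27) off slab mm [1.1 0. ] (np.float64(121.8), np.float64(-18.15))
```

View pics/t4.png

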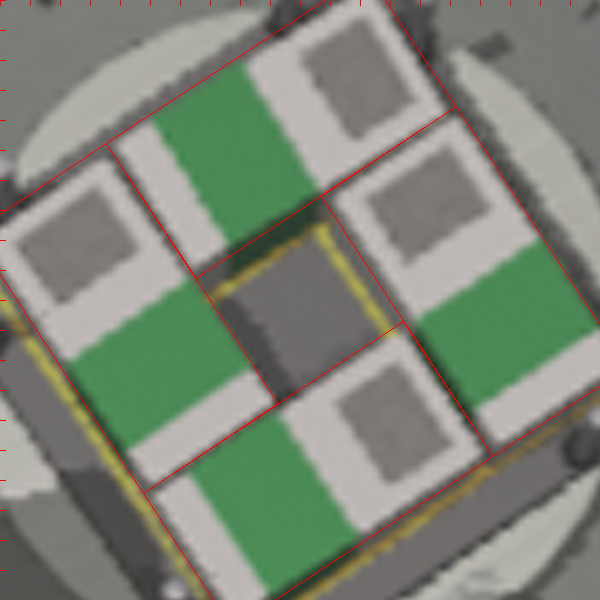

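View pics/t4_full.png

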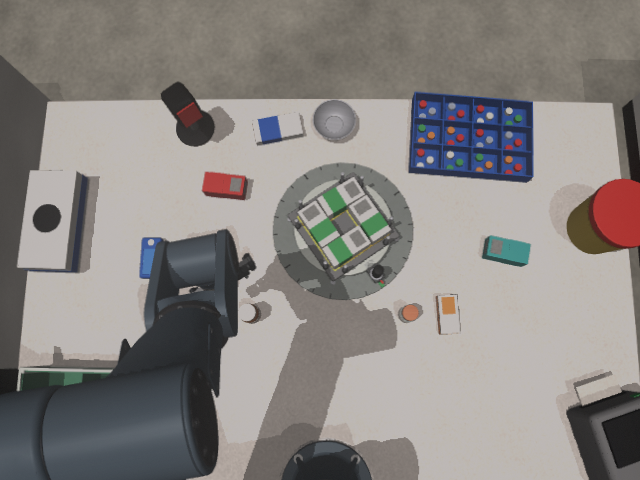

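The pinwheel layer sits within the outlines to about 1 mm, with the handle at the green mark (377,272). Pack A at (151,258) is unmoved, so I'll fetch it next.

```bash
python3 - <<'E'
from h import *
i=cv2.imread('pics/top0.png')[:,:,::-1]
print(fitbox(i,.5265,.4292,.3,.020,.098,.048),fitbox(i,.4162,.2815,-1.5,.020,.098,.048))
E
python3 h.py .5415 .4292 .2 90
```

```text
(np.float64(0.5241), np.float64(0.4299), np.float64(0.3), np.float64(-15.81)) (np.float64(0.4156), np.float64(0.2823), np.float64(-1.5), np.float64(-15.95))
shift first [-20.21  13.36   2.19] | wz 33.55 (alt -146.45 ) | shift after [-9.46 22.3   2.19] tilt 0.18 q [ 0.2   0.48  1.84  0.    0.82 -1.95] t 31.35 xyz [0.447  0.2062 0.2218] gap 0.749 gf 0.0
```

```bash

python3 -m inch '[{"dx":0,"dy":0,"dz":0,"wx":0,"wy":0,"wz":8.4},{"dx":0,"dy":0,"dz":0,"wx":0,"wy":0,"wz":8.4},{"dx":0,"dy":0,"dz":0,"wx":0,"wy":0,"wz":8.4},{"dx":0,"dy":0,"dz":0,"wx":0,"wy":0,"wz":8.4},{"dx":-2.3,"dy":5.6,"dz":0,"wx":0,"wy":0,"wz":0},{"dx":-2.3,"dy":5.6,"dz":0,"wx":0,"wy":0,"wz":0},{"dx":-2.3,"dy":5.6,"dz":0,"wx":0,"wy":0,"wz":0},{"dx":-2.3,"dy":5.5,"dz":0,"wx":0,"wy":0,"wz":0},{"dx":0,"dy":0,"dz":4,"wx":0,"wy":0,"wz":0},{"dx":0,"dy":0,"dz":4,"wx":0,"wy":0,"wz":0}]' 1
python3 -m inch '[{"dx":0,"dy":0,"dz":0,"wx":0,"wy":0,"wz":0},{"dx":0,"dy":0,"dz":0,"wx":0,"wy":0,"wz":0}]'
python3 h.py .5403 .4295 .075 90
python3 - <<'E'
from h import *
i=eyes.snapshot('scene'); cv2.imwrite('pics/s5.png',cv2.resize(i[150:260,260:440],None,fx=4,fy=4,interpolation=2)[:,:,::-1])
E
```

```text
t: 32.6
tcp_pos: [0.5443, 0.4265, 0.1413]
tool_rot: [0.001, 1.0, 0.001, 0.001]
force: [-0.7, -0.6, -0.0]
finger_gap: 1.003
gripper_force: 0.0
t: 32.85
tcp_pos: [0.5446, 0.4256, 0.1429]
tool_rot: [0.002, 1.0, 0.001, 0.001]
force: [0.3, -0.4, -0.5]
finger_gap: 0.996
gripper_force: 0.0
shift first [0.44 0.38 6.79] | wz -0.22 (alt 179.78 ) | shift after [0.44 0.38 6.79] tilt 0.12 q [ 0.5   0.8   1.37 -0.    0.97 -1.06] t 32.85 xyz [0.5446 0.4256 0.1429] gap 0.996 gf 0.0
```

View pics/s5.png

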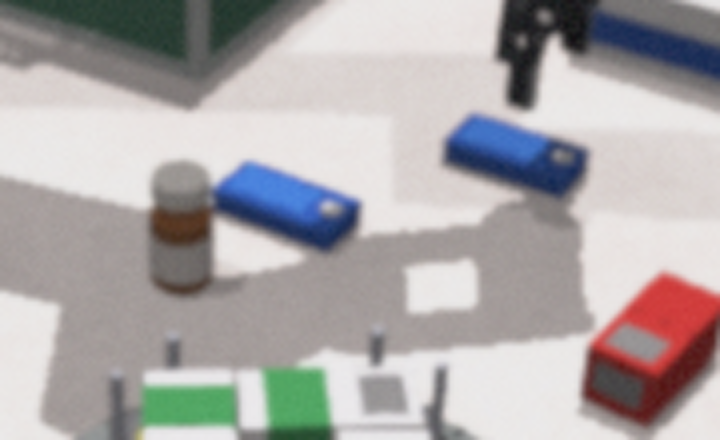

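```bash
python3 - <<'E'
from h import *
for n,(x,y) in dict(A=(.5253,.4295),B=(.4158,.282)).items():
    P=[(x+a,y+b,.022) for a,b in((.05,.025),(.05,-.025),(-.05,-.025),(-.05,.025))]
    print(n,((proj('scene',P)-[260,150])*4).round(0).tolist())
i=eyes.snapshot('top'); cv2.imwrite('pics/x.png',i[:,:,::-1])
print(fitbox(i,.4158,.282,-1.5,.020,.098,.048))
E
```

```text
A [[589.0, 143.0], [562.0, 175.0], [438.0, 135.0], [467.0, 105.0]]
B [[364.0, 194.0], [329.0, 228.0], [206.0, 185.0], [243.0, 153.0]]
(np.float64(0.4148), np.float64(0.2822), np.float64(-2.1), np.float64(-16.02))
```

Scene crop: both packs, A at (515,150) and B at (288,203), agree with the predictions up to a common small calibration offset. Neither has moved.

```bash

python3 -m inch '[{"dx":0.42,"dy":0.36,"dz":3,"wx":0,"wy":0,"wz":0},{"dx":0,"dy":0,"dz":2.2,"wx":0,"wy":0,"wz":0},{"dx":0,"dy":0,"dz":0,"wx":0,"wy":0,"wz":0},{"dx":0,"dy":0,"dz":0,"wx":0,"wy":0,"wz":0}]'
python3 h.py .5403 .4295 .075 90
```

```text
t: 33.45
tcp_pos: [0.5401, 0.4292, 0.0904]
tool_rot: [0.002, 1.0, 0.0, 0.001]
force: [0.1, -0.4, 0.2]
finger_gap: 1.0
gripper_force: 0.0
shift first [-0.01  0.02  1.54] | wz -0.21 (alt 179.79 ) | shift after [-0.01  0.02  1.54] tilt 0.09 q [ 0.51  0.87  1.39 -0.    0.88 -1.06] t 33.45 xyz [0.5401 0.4292 0.0904] gap 1.0 gf 0.0
```

```bash

python3 -m inch '[{"dx":0,"dy":0,"dz":1,"wx":0,"wy":0,"wz":0},{"dx":0,"dy":0,"dz":0.54,"wx":0,"wy":0,"wz":0},{"dx":0,"dy":0,"dz":0,"wx":0,"wy":0,"wz":0}]'
python3 -m inch '[{"dx":0,"dy":0,"dz":0,"wx":0,"wy":0,"wz":0},{"dx":0,"dy":0,"dz":0,"wx":0,"wy":0,"wz":0},{"dx":0,"dy":0,"dz":0,"wx":0,"wy":0,"wz":0},{"dx":0,"dy":0,"dz":0,"wx":0,"wy":0,"wz":0}]' 0 40
python3 h.py .5403 .4295 .075 90
python3 -m inch '[{"dx":0,"dy":0,"dz":-5,"wx":0,"wy":0,"wz":0},{"dx":0,"dy":0,"dz":-5,"wx":0,"wy":0,"wz":0},{"dx":0,"dy":0,"dz":-5,"wx":0,"wy":0,"wz":0},{"dx":0,"dy":0,"dz":0,"wx":0,"wy":0,"wz":0}]'
python3 - <<'E'
from h import *
c,s=np.cos(np.radians(33.4)),np.sin(np.radians(33.4))
for q in ((-.010,.052),(.010,-.052)):
  p=np.array(q)@np.array([[c,s],[-s,c]])+[.6,-.0366]; print(p); go(*p,.22,123.4)
E
```

```text
t: 33.83
tcp_pos: [0.5391, 0.4288, 0.0735]
tool_rot: [0.002, 1.0, -0.0, -0.001]
force: [-0.1, -0.6, 0.3]
finger_gap: 1.0
gripper_force: 0.0
t: 34.33
tcp_pos: [0.5398, 0.4293, 0.0747]
tool_rot: [0.002, 1.0, 0.0, 0.0]
force: [1.3, 0.4, 1.5]
finger_gap: 0.576
gripper_force: 44.0
shift first [-0.05  0.02 -0.03] | wz -0.2 (alt 179.8 ) | shift after [-0.05  0.02 -0.03] tilt 0.06 q [ 0.51  0.9   1.39 -0.    0.86 -1.06] t 34.325 xyz [0.5398 0.4293 0.0747] gap 0.576 gf 44.0
t: 34.83
tcp_pos: [0.5415, 0.4304, 0.2293]
tool_rot: [0.002, 1.0, 0.003, 0.004]
force: [-0.3, 0.2, -2.1]
finger_gap: 0.574
gripper_force: 43.7
[0.56302652 0.00130728]
shift first [ -2.29 -42.9    0.73] | wz -33.59 (alt 146.41 ) | shift after [ 21.83 -37.     0.73] tilt 0.59 q [ 0.51  0.7   1.32  0.    1.11 -1.06] t 34.825 xyz [0.5415 0.4304 0.2293] gap 0.574 gf 43.7
[ 0.63697348 -0.07450728]
shift first [ -9.71 -50.46   0.76] | wz -33.59 (alt 146.41 ) | shift after [ 19.83 -47.4    0.76] tilt 0.59 q [ 0.51  0.7   1.32  0.    1.11 -1.06] t 34.825 xyz [0.5415 0.4304 0.2293] gap 0.574 gf 43.7
```

```bash

python3 -m inch '[{"dx":-0.29,"dy":-5.36,"dz":0,"wx":0,"wy":0,"wz":0},{"dx":-0.29,"dy":-5.36,"dz":0,"wx":0,"wy":0,"wz":0},{"dx":-0.29,"dy":-5.36,"dz":0,"wx":0,"wy":0,"wz":0},{"dx":-0.29,"dy":-5.36,"dz":0,"wx":0,"wy":0,"wz":0},{"dx":-0.29,"dy":-5.36,"dz":0,"wx":0,"wy":0,"wz":0},{"dx":-0.29,"dy":-5.36,"dz":0,"wx":0,"wy":0,"wz":0},{"dx":-0.29,"dy":-5.36,"dz":0,"wx":0,"wy":0,"wz":0},{"dx":-0.29,"dy":-5.36,"dz":0,"wx":0,"wy":0,"wz":0}]'
python3 -m inch '[{"dx":0,"dy":0,"dz":0,"wx":0,"wy":0,"wz":-8.4},{"dx":0,"dy":0,"dz":0,"wx":0,"wy":0,"wz":-8.4},{"dx":0,"dy":0,"dz":0,"wx":0,"wy":0,"wz":-8.4},{"dx":0,"dy":0,"dz":0,"wx":0,"wy":0,"wz":-8.35},{"dx":0,"dy":0,"dz":1.5,"wx":0,"wy":0,"wz":0},{"dx":0,"dy":0,"dz":0,"wx":0,"wy":0,"wz":0},{"dx":0,"dy":0,"dz":0,"wx":0,"wy":0,"wz":0}]'
python3 h.py .563 .0013 .1745 123.4
```

```text
t: 35.83
tcp_pos: [0.5599, -0.0013, 0.2225]
tool_rot: [0.002, 1.0, 0.0, -0.002]
force: [0.9, -0.1, -1.3]
finger_gap: 0.575
gripper_force: 43.6
t: 36.7
tcp_pos: [0.5607, 0.0003, 0.2083]
tool_rot: [-0.286, 0.958, 0.0, -0.001]
force: [-0.1, 0.3, -1.5]
finger_gap: 0.579
gripper_force: 43.6
shift first [-0.25 -0.05  3.38] | wz -0.11 (alt 179.89 ) | shift after [-0.25 -0.05  3.38] tilt 0.1 q [-0.2   0.57  1.68 -0.    0.89 -2.35] t 36.7 xyz [5.607e-01 3.000e-04 2.083e-01] gap 0.579 gf 43.6
```

```bash

python3 -m inch '[{"dx":-0.24,"dy":-0.05,"dz":0.8,"wx":0,"wy":0,"wz":0},{"dx":0,"dy":0,"dz":1.2,"wx":0,"wy":0,"wz":0},{"dx":0,"dy":0,"dz":0.8,"wx":0,"wy":0,"wz":0},{"dx":0,"dy":0,"dz":0.4,"wx":0,"wy":0,"wz":0},{"dx":0,"dy":0,"dz":0.2,"wx":0,"wy":0,"wz":0},{"dx":0,"dy":0,"dz":0,"wx":0,"wy":0,"wz":0},{"dx":0,"dy":0,"dz":0,"wx":0,"wy":0,"wz":0}]'
python3 h.py .563 .0013 .174 123.4
```

```text
t: 37.58
tcp_pos: [0.5636, 0.0011, 0.1755]
tool_rot: [-0.287, 0.958, -0.0, 0.0]
force: [-0.4, 0.5, -1.0]
finger_gap: 0.577
gripper_force: 43.6
shift first [0.04 0.05 0.15] | wz -0.05 (alt 179.95 ) | shift after [0.04 0.05 0.15] tilt 0.04 q [-0.2   0.63  1.7  -0.    0.82 -2.35] t 37.575 xyz [0.5636 0.0011 0.1755] gap 0.577 gf 43.6
```

```bash

python3 -m inch '[{"dx":0,"dy":0,"dz":0.12,"wx":0,"wy":0,"wz":0},{"dx":0,"dy":0,"dz":0,"wx":0,"wy":0,"wz":0},{"dx":0,"dy":0,"dz":0,"wx":0,"wy":0,"wz":0}]'
python3 h.py .563 .0013 .174 123.4
python3 -m inch '[{"dx":0,"dy":0,"dz":0,"wx":0,"wy":0,"wz":0},{"dx":0,"dy":0,"dz":0,"wx":0,"wy":0,"wz":0},{"dx":0,"dy":0,"dz":-1.5,"wx":0,"wy":0,"wz":0},{"dx":0,"dy":0,"dz":-3,"wx":0,"wy":0,"wz":0},{"dx":0,"dy":0,"dz":-2,"wx":0,"wy":0,"wz":0},{"dx":0,"dy":0,"dz":0,"wx":0,"wy":0,"wz":0}]' 0.7
python3 - <<'E'
from h import *
i=eyes.snapshot('top'); cv2.imwrite('pics/x6.png',i[:,:,::-1])
print(fitbox(i,.4156,.2822,-1.5,.020,.098,.048))
go(.4006,.2822,.2,90-1.5)
E
```

```text
t: 37.95
tcp_pos: [0.5634, 0.0011, 0.1741]
tool_rot: [-0.287, 0.958, -0.0, 0.0]
force: [1.0, 0.3, -1.5]
finger_gap: 0.57
gripper_force: 43.6
shift first [0.02 0.04 0.01] | wz -0.05 (alt 179.95 ) | shift after [0.02 0.04 0.01] tilt 0.0 q [-0.2   0.63  1.7  -0.    0.81 -2.35] t 37.95 xyz [0.5634 0.0011 0.1741] gap 0.57 gf 43.6
t: 38.7
tcp_pos: [0.5646, 0.001, 0.2415]
tool_rot: [-0.287, 0.958, -0.001, 0.002]
force: [-0.4, -0.3, -0.7]
finger_gap: 0.7
gripper_force: 0.0
(np.float64(0.4187), np.float64(0.2936), np.float64(-8.0), np.float64(-9.54))
shift first [-1.82 32.46  3.97] | wz 34.85 (alt -145.15 ) | shift after [17.06 27.68  3.97] tilt 0.15 q [-0.2   0.53  1.65  0.    0.96 -2.35] t 38.75 xyz [0.5638 0.0011 0.2402] gap 0.704 gf 0.0
```

```bash
python3 - <<'E'
from h import *
i=cv2.imread('pics/x6.png'); cv2.imwrite('pics/x6c.png',cv2.resize(i[160:380,110:420],(775,550)))
E
```

```text
(no output)
```

View pics/x6c.png

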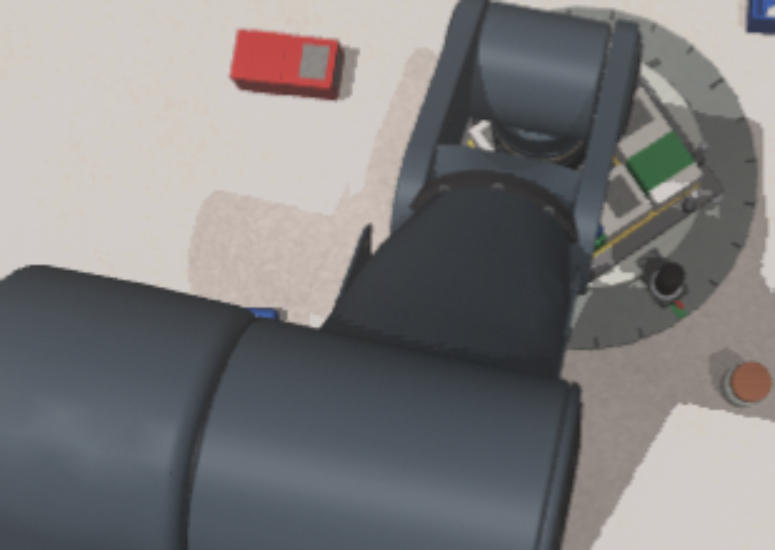

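```bash
python3 - <<'E'
from h import *
a=cv2.imread('pics/s5.png'); b=cv2.resize(eyes.snapshot('scene')[150:260,260:440],None,fx=4,fy=4,interpolation=2)[:,:,::-1]
for k in(a,b):
    m=cv2.inRange(cv2.cvtColor(np.ascontiguousarray(k),cv2.COLOR_BGR2HSV),(105,120,60),(130,255,255))[:300]
    n,l,st,ct=cv2.connectedComponentsWithStats(m)
    print([(st[j].tolist(),ct[j].round(0).tolist()) for j in range(1,n) if st[j,4]>1500])
E
```

```text
[([593, 16, 127, 60, 3030], [658.0, 45.0]), ([450, 118, 131, 74, 5204], [511.0, 154.0]), ([217, 165, 139, 81, 6021], [283.0, 204.0])]
[([577, 11, 143, 65, 3422], [650.0, 42.0]), ([301, 186, 56, 61, 1862], [323.0, 218.0])]
```

```bash

python3 -m inch '[{"dx":-0.3,"dy":5.41,"dz":0,"wx":0,"wy":0,"wz":0},{"dx":-0.3,"dy":5.41,"dz":0,"wx":0,"wy":0,"wz":0},{"dx":-0.3,"dy":5.41,"dz":0,"wx":0,"wy":0,"wz":0},{"dx":-0.3,"dy":5.41,"dz":0,"wx":0,"wy":0,"wz":0},{"dx":-0.3,"dy":5.41,"dz":0,"wx":0,"wy":0,"wz":0},{"dx":-0.3,"dy":5.41,"dz":0,"wx":0,"wy":0,"wz":0}]' 1
python3 -m inch '[{"dx":0,"dy":0,"dz":0,"wx":0,"wy":0,"wz":8.7},{"dx":0,"dy":0,"dz":0,"wx":0,"wy":0,"wz":8.7},{"dx":0,"dy":0,"dz":0,"wx":0,"wy":0,"wz":8.7},{"dx":0,"dy":0,"dz":0,"wx":0,"wy":0,"wz":8.7},{"dx":0,"dy":0,"dz":5,"wx":0,"wy":0,"wz":0},{"dx":0,"dy":0,"dz":4,"wx":0,"wy":0,"wz":0},{"dx":0,"dy":0,"dz":0,"wx":0,"wy":0,"wz":0},{"dx":0,"dy":0,"dz":0,"wx":0,"wy":0,"wz":0}]'
python3 h.py .4006 .2822 .075 88.5
python3 - <<'E'
from h import *
i=eyes.snapshot('scene'); cv2.imwrite('pics/s7.png',cv2.resize(i[150:260,260:440],None,fx=4,fy=4,interpolation=2)[:,:,::-1])
E
```

```text
t: 39.55
tcp_pos: [0.3985, 0.2833, 0.2381]
tool_rot: [-0.287, 0.958, -0.0, -0.001]
force: [0.9, 0.1, 0.3]
finger_gap: 0.999
gripper_force: 0.0
t: 40.55
tcp_pos: [0.4002, 0.2823, 0.1494]
tool_rot: [0.013, 1.0, 0.0, 0.0]
force: [0.5, 0.2, 0.2]
finger_gap: 0.995
gripper_force: 0.0
shift first [-0.04 -0.01  7.44] | wz 0.05 (alt -179.95 ) | shift after [-0.04 -0.01  7.44] tilt 0.01 q [ 0.39  0.61  1.9   0.    0.64 -1.16] t 40.55 xyz [0.4002 0.2823 0.1494] gap 0.995 gf 0.0
```

View pics/s7.png

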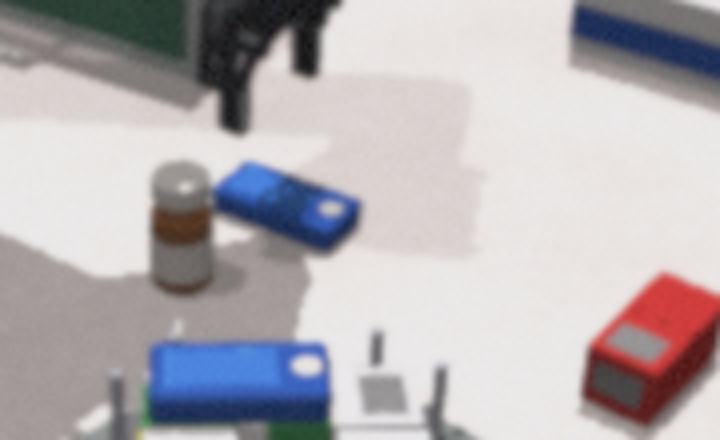

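Pack B at (288,203) is unmoved, and pack A lies on the layer at (240,380). I'll go down and grip B.

```bash

python3 -m inch '[{"dx":-0.03,"dy":0,"dz":3.5,"wx":0,"wy":0,"wz":0},{"dx":0,"dy":0,"dz":2.5,"wx":0,"wy":0,"wz":0},{"dx":0,"dy":0,"dz":1.2,"wx":0,"wy":0,"wz":0},{"dx":0,"dy":0,"dz":0.2,"wx":0,"wy":0,"wz":0},{"dx":0,"dy":0,"dz":0,"wx":0,"wy":0,"wz":0}]'
python3 -m inch '[{"dx":0,"dy":0,"dz":0,"wx":0,"wy":0,"wz":0},{"dx":0,"dy":0,"dz":0,"wx":0,"wy":0,"wz":0},{"dx":0,"dy":0,"dz":0,"wx":0,"wy":0,"wz":0},{"dx":0,"dy":0,"dz":0,"wx":0,"wy":0,"wz":0}]' 0 40
python3 h.py .4006 .2822 .075 88.5
python3 -m inch '[{"dx":0,"dy":0,"dz":-5,"wx":0,"wy":0,"wz":0},{"dx":0,"dy":0,"dz":-5,"wx":0,"wy":0,"wz":0},{"dx":0,"dy":0,"dz":-5.5,"wx":0,"wy":0,"wz":0},{"dx":0,"dy":0,"dz":0,"wx":0,"wy":0,"wz":0},{"dx":0,"dy":0,"dz":0,"wx":0,"wy":0,"wz":0}]'
python3 h.py .637 -.0745 .23 123.4
```

```text
t: 41.22
tcp_pos: [0.4008, 0.2824, 0.0759]
tool_rot: [0.013, 1.0, 0.0, 0.001]
force: [0.2, 0.1, 0.1]
finger_gap: 0.997
gripper_force: 0.0
t: 41.72
tcp_pos: [0.4006, 0.2823, 0.0757]
tool_rot: [0.013, 1.0, 0.0, 0.001]
force: [0.4, -0.2, 5.5]
finger_gap: 0.577
gripper_force: 42.1
shift first [-0.   -0.01  0.07] | wz 0.05 (alt -179.95 ) | shift after [-0.   -0.01  0.07] tilt 0.07 q [ 0.39  0.76  1.92 -0.    0.46 -1.16] t 41.725 xyz [0.4006 0.2823 0.0757] gap 0.577 gf 42.1
t: 42.35
tcp_pos: [0.3995, 0.2819, 0.2296]
tool_rot: [0.013, 1.0, -0.0, -0.001]
force: [-1.2, -0.2, -2.3]
finger_gap: 0.568
gripper_force: 42.6
shift first [-24.64 -35.02  -0.05] | wz -34.85 (alt 145.15 ) | shift after [ -0.21 -42.82  -0.05] tilt 0.07 q [ 0.39  0.46  1.84 -0.    0.84 -1.16] t 42.35 xyz [0.3995 0.2819 0.2296] gap 0.568 gf 42.6
```

```bash

python3 -m inch '[{"dx":-3.08,"dy":-4.378,"dz":0,"wx":0,"wy":0,"wz":0},{"dx":-3.08,"dy":-4.378,"dz":0,"wx":0,"wy":0,"wz":0},{"dx":-3.08,"dy":-4.378,"dz":0,"wx":0,"wy":0,"wz":0},{"dx":-3.08,"dy":-4.378,"dz":0,"wx":0,"wy":0,"wz":0},{"dx":-3.08,"dy":-4.378,"dz":0,"wx":0,"wy":0,"wz":0},{"dx":-3.08,"dy":-4.378,"dz":0,"wx":0,"wy":0,"wz":0},{"dx":-3.08,"dy":-4.378,"dz":0,"wx":0,"wy":0,"wz":0},{"dx":-3.08,"dy":-4.378,"dz":0,"wx":0,"wy":0,"wz":0}]'
python3 -m inch '[{"dx":0,"dy":0,"dz":0,"wx":0,"wy":0,"wz":-8.7},{"dx":0,"dy":0,"dz":0,"wx":0,"wy":0,"wz":-8.7},{"dx":0,"dy":0,"dz":0,"wx":0,"wy":0,"wz":-8.7},{"dx":0,"dy":0,"dz":0,"wx":0,"wy":0,"wz":-8.75},{"dx":0,"dy":0,"dz":1.5,"wx":0,"wy":0,"wz":0},{"dx":0,"dy":0,"dz":0,"wx":0,"wy":0,"wz":0},{"dx":0,"dy":0,"dz":0,"wx":0,"wy":0,"wz":0}]'
python3 h.py .637 -.0745 .1755 123.4
```

```text
t: 43.35
tcp_pos: [0.6372, -0.0755, 0.2266]
tool_rot: [0.013, 1.0, 0.001, -0.003]
force: [1.3, 0.8, -2.2]
finger_gap: 0.576
gripper_force: 42.6
t: 44.22
tcp_pos: [0.6373, -0.0741, 0.2138]
tool_rot: [-0.287, 0.958, 0.001, -0.001]
force: [-0.6, -0.4, -2.2]
finger_gap: 0.569
gripper_force: 42.6
shift first [ 0.05 -0.02  3.83] | wz -0.07 (alt 179.93 ) | shift after [ 0.05 -0.02  3.83] tilt 0.12 q [-0.29  0.66  1.47 -0.    1.02 -2.44] t 44.225 xyz [ 0.6373 -0.0741  0.2138] gap 0.569 gf 42.6
```

```bash

python3 -m inch '[{"dx":0.03,"dy":0,"dz":1,"wx":0,"wy":0,"wz":0},{"dx":0,"dy":0,"dz":1.2,"wx":0,"wy":0,"wz":0},{"dx":0,"dy":0,"dz":0.9,"wx":0,"wy":0,"wz":0},{"dx":0,"dy":0,"dz":0.5,"wx":0,"wy":0,"wz":0},{"dx":0,"dy":0,"dz":0.2,"wx":0,"wy":0,"wz":0},{"dx":0,"dy":0,"dz":0,"wx":0,"wy":0,"wz":0},{"dx":0,"dy":0,"dz":0,"wx":0,"wy":0,"wz":0}]'
python3 h.py .637 -.0745 .175 123.4
```

```text
t: 45.1
tcp_pos: [0.6377, -0.0744, 0.1774]
tool_rot: [-0.287, 0.958, -0.0, 0.0]
force: [-0.4, 0.1, -1.8]
finger_gap: 0.573
gripper_force: 42.6
shift first [0.06 0.04 0.24] | wz -0.0 (alt 180.0 ) | shift after [0.06 0.04 0.24] tilt 0.05 q [-0.29  0.7   1.49 -0.    0.95 -2.44] t 45.1 xyz [ 0.6377 -0.0744  0.1774] gap 0.573 gf 42.6
```

```bash

python3 -m inch '[{"dx":0.04,"dy":0,"dz":0.22,"wx":0,"wy":0,"wz":0},{"dx":0,"dy":0,"dz":0,"wx":0,"wy":0,"wz":0},{"dx":0,"dy":0,"dz":0,"wx":0,"wy":0,"wz":0}]'
python3 h.py .637 -.0745 .175 123.4
python3 -m inch '[{"dx":0,"dy":0,"dz":0,"wx":0,"wy":0,"wz":0},{"dx":0,"dy":0,"dz":0,"wx":0,"wy":0,"wz":0},{"dx":0,"dy":0,"dz":-2,"wx":0,"wy":0,"wz":0},{"dx":0,"dy":0,"dz":-4,"wx":0,"wy":0,"wz":0},{"dx":0,"dy":5.5,"dz":0,"wx":0,"wy":0,"wz":0},{"dx":0,"dy":5.5,"dz":0,"wx":0,"wy":0,"wz":0},{"dx":0,"dy":5.5,"dz":0,"wx":0,"wy":0,"wz":0},{"dx":0,"dy":5.5,"dz":0,"wx":0,"wy":0,"wz":0},{"dx":0,"dy":5.5,"dz":0,"wx":0,"wy":0,"wz":0},{"dx":0,"dy":5.5,"dz":0,"wx":0,"wy":0,"wz":0}]' 0.7
cat > look2.py <<'E'
from h import *
import sys
i=np.ascontiguousarray(eyes.snapshot('top')); cv2.imwrite('pics/%s_full.png'%sys.argv[1],i[:,:,::-1])
th=float(sys.argv[2]); c,s=np.cos(np.radians(th)),np.sin(np.radians(th)); Rm=np.array([[c,s],[-s,c]])
o=tile('top',i,.6,-.0366,.121,.12,2400)
for x,y in ((-25,52),(25,-52)):
    P=np.array([(x+a*50,y+b*25) for a,b in((1,1),(1,-1),(-1,-1),(-1,1))])/1000@Rm
    cv2.polylines(o,[np.c_[(.12-P[:,1])*2400,(.12-P[:,0])*2400].astype(np.int32)],True,(255,0,0),1)
    w=np.array([x,y])/1000@Rm+[.6,-.0366]; f=fitbox(i,*w,th,.120,.098,.048)
    print((x,y),'off slab mm',((np.array(f[:2])-w)@Rm.T*1000).round(1),f[2:])
cv2.imwrite('pics/%s.png'%sys.argv[1],o[:,:,::-1])
E
python3 look2.py t8 33.4
```

```text
t: 45.48
tcp_pos: [0.6372, -0.0746, 0.1749]
tool_rot: [-0.287, 0.958, -0.0, 0.0]
force: [-0.7, -0.4, -1.0]
finger_gap: 0.574
gripper_force: 42.7
shift first [ 0.01  0.02 -0.01] | wz -0.0 (alt 180.0 ) | shift after [ 0.01  0.02 -0.01] tilt 0.0 q [-0.29  0.71  1.49 -0.    0.94 -2.44] t 45.475 xyz [ 0.6372 -0.0746  0.1749] gap 0.574 gf 42.7
t: 46.72
tcp_pos: [0.4547, 0.2022, 0.2352]
tool_rot: [-0.287, 0.958, 0.0, 0.001]
force: [0.6, 0.5, 0.3]
finger_gap: 0.699
gripper_force: 0.0
(-25, 52) off slab mm [ 1.4 -0.8] (np.float64(34.9), np.float64(-15.5))
(25, -52) off slab mm [7.2 0.1] (np.float64(34.0), np.float64(-15.9))
```

View pics/t8.png

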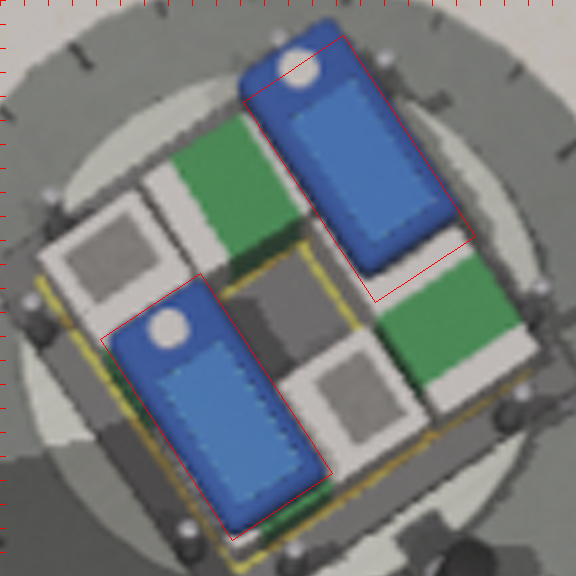

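Pack A at (215,405) sits on its mark. Pack B at (355,150) is about 7 mm too far along the slab's +x, so I'll regrip and shift it.

```bash

python3 -m inch '[{"dx":0,"dy":-5.5,"dz":0,"wx":0,"wy":0,"wz":0},{"dx":0,"dy":-5.5,"dz":0,"wx":0,"wy":0,"wz":0},{"dx":0,"dy":-5.5,"dz":0,"wx":0,"wy":0,"wz":0},{"dx":0,"dy":-5.5,"dz":0,"wx":0,"wy":0,"wz":0},{"dx":0,"dy":-5.5,"dz":0,"wx":0,"wy":0,"wz":0},{"dx":0,"dy":-5.5,"dz":0,"wx":0,"wy":0,"wz":0},{"dx":0,"dy":0,"dz":0,"wx":0,"wy":0,"wz":0},{"dx":0,"dy":0,"dz":0,"wx":0,"wy":0,"wz":0}]'
python3 h.py .637 -.0745 .1765 123.4
```

```text
t: 47.78
tcp_pos: [0.6365, -0.0747, 0.2345]
tool_rot: [-0.287, 0.958, 0.001, -0.001]
force: [-0.7, -0.3, -0.2]
finger_gap: 0.703
gripper_force: 0.0
shift first [-0.05 -0.02  5.8 ] | wz -0.05 (alt 179.95 ) | shift after [-0.05 -0.02  5.8 ] tilt 0.09 q [-0.29  0.63  1.45  0.    1.06 -2.44] t 47.775 xyz [ 0.6365 -0.0747  0.2345] gap 0.703 gf 0.0
```

```bash

python3 -m inch '[{"dx":0,"dy":0,"dz":2.5,"wx":0,"wy":0,"wz":0},{"dx":0,"dy":0,"dz":2.2,"wx":0,"wy":0,"wz":0},{"dx":0,"dy":0,"dz":0.9,"wx":0,"wy":0,"wz":0},{"dx":0,"dy":0,"dz":0,"wx":0,"wy":0,"wz":0},{"dx":0,"dy":0,"dz":0,"wx":0,"wy":0,"wz":0}]'
python3 -m inch '[{"dx":0,"dy":0,"dz":0,"wx":0,"wy":0,"wz":0},{"dx":0,"dy":0,"dz":0,"wx":0,"wy":0,"wz":0},{"dx":0,"dy":0,"dz":0,"wx":0,"wy":0,"wz":0}]' 0 40
python3 h.py .637 -.0745 .1765 123.4
python3 -m inch '[{"dx":0,"dy":0,"dz":-0.6,"wx":0,"wy":0,"wz":0},{"dx":0,"dy":0,"dz":-0.4,"wx":0,"wy":0,"wz":0},{"dx":0.4,"dy":0,"dz":0,"wx":0,"wy":0,"wz":0},{"dx":0.35,"dy":0,"dz":0,"wx":0,"wy":0,"wz":0},{"dx":0,"dy":0,"dz":0,"wx":0,"wy":0,"wz":0},{"dx":0,"dy":0,"dz":0,"wx":0,"wy":0,"wz":0}]'
python3 h.py .6307 -.0786 .1765 123.4
```

```text
t: 48.4
tcp_pos: [0.6375, -0.0743, 0.1798]
tool_rot: [-0.288, 0.958, -0.0, 0.001]
force: [0.2, -1.3, -0.0]
finger_gap: 0.703
gripper_force: 0.0
t: 48.78
tcp_pos: [0.6378, -0.0747, 0.1802]
tool_rot: [-0.287, 0.958, -0.001, 0.001]
force: [-1.4, 0.9, 6.2]
finger_gap: 0.574
gripper_force: 42.5
shift first [0.05 0.06 0.37] | wz -0.0 (alt 180.0 ) | shift after [0.05 0.06 0.37] tilt 0.13 q [-0.29  0.7   1.49  0.    0.95 -2.44] t 48.775 xyz [ 0.6378 -0.0747  0.1802] gap 0.574 gf 42.5
t: 49.52
tcp_pos: [0.6308, -0.0788, 0.1886]
tool_rot: [-0.287, 0.958, 0.0, -0.0]
force: [0.5, -0.3, -0.5]
finger_gap: 0.576
gripper_force: 41.8
shift first [0.   0.02 1.21] | wz -0.01 (alt 179.99 ) | shift after [0.   0.02 1.21] tilt 0.02 q [-0.3   0.68  1.5   0.    0.96 -2.45] t 49.525 xyz [ 0.6308 -0.0788  0.1886] gap 0.576 gf 41.8
```

```bash

python3 -m inch '[{"dx":0,"dy":0,"dz":0.5,"wx":0,"wy":0,"wz":0},{"dx":0,"dy":0,"dz":0.3,"wx":0,"wy":0,"wz":0},{"dx":0,"dy":0,"dz":0,"wx":0,"wy":0,"wz":0},{"dx":0,"dy":0,"dz":0,"wx":0,"wy":0,"wz":0}]'
python3 -m inch '[{"dx":0,"dy":0,"dz":0,"wx":0,"wy":0,"wz":0},{"dx":0,"dy":0,"dz":0,"wx":0,"wy":0,"wz":0},{"dx":0,"dy":0,"dz":-2,"wx":0,"wy":0,"wz":0},{"dx":0,"dy":0,"dz":-3.7,"wx":0,"wy":0,"wz":0},{"dx":0,"dy":5.5,"dz":0,"wx":0,"wy":0,"wz":0},{"dx":0,"dy":5.5,"dz":0,"wx":0,"wy":0,"wz":0},{"dx":0,"dy":5.5,"dz":0,"wx":0,"wy":0,"wz":0},{"dx":0,"dy":5.5,"dz":0,"wx":0,"wy":0,"wz":0},{"dx":0,"dy":5.5,"dz":0,"wx":0,"wy":0,"wz":0},{"dx":0,"dy":5.5,"dz":0,"wx":0,"wy":0,"wz":0}]' 0.7
python3 look2.py t9 33.4
python3 h.py .4856 -.112 .235 123.4
```

```text
t: 50.02
tcp_pos: [0.6309, -0.0787, 0.1807]
tool_rot: [-0.287, 0.958, 0.0, -0.0]
force: [-0.4, -0.2, -1.2]
finger_gap: 0.572
gripper_force: 41.8
t: 51.28
tcp_pos: [0.4485, 0.1981, 0.2382]
tool_rot: [-0.287, 0.958, 0.0, 0.001]
force: [0.9, -0.3, 0.1]
finger_gap: 0.7
gripper_force: 0.0
(-25, 52) off slab mm [ 1.4 -0.8] (np.float64(34.9), np.float64(-15.48))
(25, -52) off slab mm [-0.   1.6] (np.float64(32.1), np.float64(-15.37))
shift first [ 13.82 -28.52   0.19] | wz 0.16 (alt -179.84 ) | shift after [ 13.74 -28.56   0.19] tilt 0.34 q [ 0.2   0.45  1.84  0.    0.86 -1.96] t 51.325 xyz [0.4431 0.2021 0.2379] gap 0.699 gf 0.0
```

View pics/t9.png

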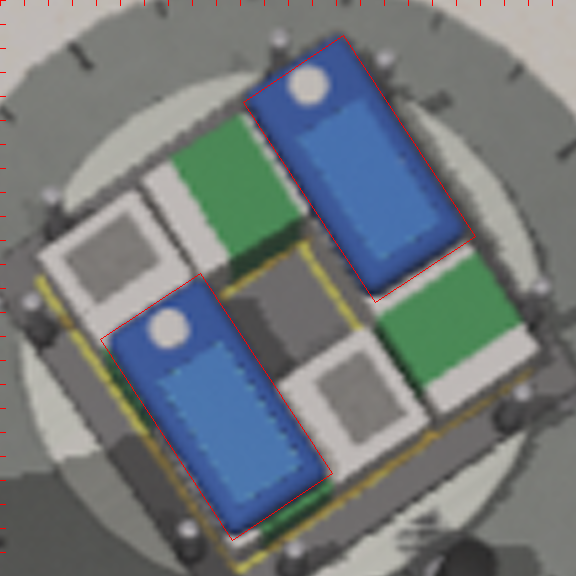

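```bash

python3 -m inch '[{"dx":2.3,"dy":-4.75,"dz":0,"wx":0,"wy":0,"wz":0},{"dx":2.3,"dy":-4.75,"dz":0,"wx":0,"wy":0,"wz":0},{"dx":2.3,"dy":-4.75,"dz":0,"wx":0,"wy":0,"wz":0},{"dx":2.3,"dy":-4.75,"dz":0,"wx":0,"wy":0,"wz":0},{"dx":2.3,"dy":-4.75,"dz":0,"wx":0,"wy":0,"wz":0},{"dx":2.3,"dy":-4.75,"dz":0,"wx":0,"wy":0,"wz":0},{"dx":0,"dy":0,"dz":2,"wx":0,"wy":0,"wz":0},{"dx":0,"dy":0,"dz":0,"wx":0,"wy":0,"wz":0},{"dx":0,"dy":0,"dz":0,"wx":0,"wy":0,"wz":0}]' 1
python3 h.py .4856 -.112 .137 123.4
```

```text
t: 52.45
tcp_pos: [0.4909, -0.1168, 0.2182]
tool_rot: [-0.288, 0.958, 0.0, 0.0]
force: [0.6, 0.3, -0.3]
finger_gap: 1.0
gripper_force: 0.0
shift first [0.18 0.69 8.12] | wz 0.04 (alt -179.96 ) | shift after [0.18 0.69 8.12] tilt 0.0 q [-0.46  0.5   1.82  0.    0.83 -2.61] t 52.45 xyz [ 0.4909 -0.1168  0.2182] gap 1.0 gf 0.0
```

```bash

python3 -m inch '[{"dx":0.16,"dy":0.68,"dz":2.5,"wx":0,"wy":0,"wz":0},{"dx":0,"dy":0,"dz":2.8,"wx":0,"wy":0,"wz":0},{"dx":0,"dy":0,"dz":2,"wx":0,"wy":0,"wz":0},{"dx":0,"dy":0,"dz":0.8,"wx":0,"wy":0,"wz":0},{"dx":0,"dy":0,"dz":0,"wx":0,"wy":0,"wz":0},{"dx":0,"dy":0,"dz":0,"wx":0,"wy":0,"wz":0}]'
python3 h.py .4856 -.112 .137 123.4
python3 -m inch '[{"dx":0,"dy":0,"dz":0,"wx":0,"wy":0,"wz":0},{"dx":0,"dy":0,"dz":0,"wx":0,"wy":0,"wz":0},{"dx":0,"dy":0,"dz":0,"wx":0,"wy":0,"wz":0},{"dx":0,"dy":0,"dz":0,"wx":0,"wy":0,"wz":0}]' 0 30
python3 h.py .4856 -.112 .137 123.4
```

```text
t: 53.2
tcp_pos: [0.4864, -0.1123, 0.1377]
tool_rot: [-0.288, 0.958, -0.001, 0.001]
force: [-0.3, 0.2, 0.5]
finger_gap: 1.004
gripper_force: 0.0
shift first [0.05 0.07 0.07] | wz 0.03 (alt -179.97 ) | shift after [0.05 0.07 0.07] tilt 0.1 q [-0.45  0.64  1.88 -0.    0.62 -2.61] t 53.2 xyz [ 0.4864 -0.1123  0.1377] gap 1.004 gf 0.0
t: 53.7
tcp_pos: [0.4863, -0.1129, 0.1372]
tool_rot: [-0.287, 0.958, -0.001, 0.0]
force: [-1.0, -2.0, 3.7]
finger_gap: 0.276
gripper_force: 29.6
shift first [0.01 0.11 0.02] | wz 0.0 (alt -180.0 ) | shift after [0.01 0.11 0.02] tilt 0.1 q [-0.45  0.64  1.88 -0.    0.62 -2.61] t 53.7 xyz [ 0.4863 -0.1129  0.1372] gap 0.276 gf 29.6
```

Gripped, so I'll turn it clockwise 90° at 4–5° per row.

```bash

python3 -m inch '[{"dx":-0.02,"dy":0.48,"dz":0,"wx":0,"wy":0,"wz":2},{"dx":-0.04,"dy":0.72,"dz":0,"wx":0,"wy":0,"wz":3},{"dx":-0.052,"dy":1.194,"dz":0,"wx":0,"wy":0,"wz":5},{"dx":-0.052,"dy":1.194,"dz":0,"wx":0,"wy":0,"wz":5},{"dx":-0.052,"dy":1.194,"dz":0,"wx":0,"wy":0,"wz":5},{"dx":-0.052,"dy":1.194,"dz":0,"wx":0,"wy":0,"wz":5},{"dx":-0.052,"dy":1.194,"dz":0,"wx":0,"wy":0,"wz":5},{"dx":-0.052,"dy":1.194,"dz":0,"wx":0,"wy":0,"wz":5},{"dx":-0.052,"dy":1.194,"dz":0,"wx":0,"wy":0,"wz":5},{"dx":-0.052,"dy":1.194,"dz":0,"wx":0,"wy":0,"wz":5}]'
python3 -m inch '[{"dx":-0.052,"dy":1.194,"dz":0,"wx":0,"wy":0,"wz":5},{"dx":-0.052,"dy":1.194,"dz":0,"wx":0,"wy":0,"wz":5},{"dx":-0.052,"dy":1.194,"dz":0,"wx":0,"wy":0,"wz":5},{"dx":-0.052,"dy":1.194,"dz":0,"wx":0,"wy":0,"wz":5},{"dx":-0.052,"dy":1.194,"dz":0,"wx":0,"wy":0,"wz":5},{"dx":-0.052,"dy":1.194,"dz":0,"wx":0,"wy":0,"wz":5},{"dx":-0.052,"dy":1.194,"dz":0,"wx":0,"wy":0,"wz":5},{"dx":-0.04,"dy":0.956,"dz":0,"wx":0,"wy":0,"wz":4},{"dx":-0.03,"dy":0.72,"dz":0,"wx":0,"wy":0,"wz":3},{"dx":-0.02,"dy":0.6,"dz":0,"wx":0,"wy":0,"wz":3}]'
python3 -m inch '[{"dx":0,"dy":0,"dz":0,"wx":0,"wy":0,"wz":0},{"dx":0,"dy":0,"dz":0,"wx":0,"wy":0,"wz":0}]'
python3 h.py .5246 .0778 .137 33.4
```

```text
t: 54.95
tcp_pos: [0.4653, -0.0094, 0.1372]
tool_rot: [0.103, 0.995, -0.0, -0.001]
force: [-4.1, -10.5, 4.9]
finger_gap: 0.275
gripper_force: 30.1
t: 56.2
tcp_pos: [0.5226, 0.0771, 0.1371]
tool_rot: [0.475, 0.88, -0.001, -0.002]
force: [-6.1, -3.8, 8.8]
finger_gap: 0.273
gripper_force: 30.6
t: 56.45
tcp_pos: [0.5229, 0.0773, 0.1372]
tool_rot: [0.474, 0.88, -0.0, -0.001]
force: [-1.9, 0.7, 6.5]
finger_gap: 0.273
gripper_force: 30.1
shift first [-0.05  0.17  0.02] | wz -0.04 (alt 179.96 ) | shift after [-0.05  0.17  0.02] tilt 0.17 q [-0.07  0.66  1.8   0.    0.68 -0.65] t 56.45 xyz [0.5229 0.0773 0.1372] gap 0.273 gf 30.1
```

```bash

python3 -m inch '[{"dx":-0.03,"dy":0.16,"dz":0,"wx":0,"wy":0,"wz":0},{"dx":0,"dy":0,"dz":0,"wx":0,"wy":0,"wz":0},{"dx":0,"dy":0,"dz":0,"wx":0,"wy":0,"wz":0}]'
python3 -m inch '[{"dx":0,"dy":0,"dz":0,"wx":0,"wy":0,"wz":0},{"dx":0,"dy":0,"dz":0,"wx":0,"wy":0,"wz":0},{"dx":0,"dy":0,"dz":0,"wx":0,"wy":0,"wz":0},{"dx":0,"dy":0,"dz":-3,"wx":0,"wy":0,"wz":0},{"dx":0,"dy":0,"dz":-5,"wx":0,"wy":0,"wz":0},{"dx":4.5,"dy":0,"dz":-2,"wx":0,"wy":0,"wz":0},{"dx":4.5,"dy":0,"dz":0,"wx":0,"wy":0,"wz":0},{"dx":4,"dy":0,"dz":0,"wx":0,"wy":0,"wz":0},{"dx":0,"dy":0,"dz":0,"wx":0,"wy":0,"wz":0},{"dx":0,"dy":0,"dz":0,"wx":0,"wy":0,"wz":0}]' 1
python3 look2.py t10 -56.6
python3 - <<'E'
import cv2,numpy as np
a=cv2.imread('pics/t10.png'); f=cv2.imread('pics/t10_full.png')
cv2.imwrite('pics/t10.png',np.hstack([cv2.resize(a,(420,420)),cv2.resize(f[150:350,245:425],(378,420))]))
E
```

```text
t: 56.82
tcp_pos: [0.5235, 0.0776, 0.1371]
tool_rot: [0.475, 0.88, -0.001, -0.002]
force: [-4.5, -0.4, 7.6]
finger_gap: 0.271
gripper_force: 30.4
t: 58.08
tcp_pos: [0.4548, 0.1859, 0.2369]
tool_rot: [0.474, 0.881, 0.0, 0.001]
force: [-0.3, -0.2, -0.9]
finger_gap: 0.994
gripper_force: 0.0
(-25, 52) off slab mm [2.1 0.7] (np.float64(-57.5), np.float64(-15.54))
(25, -52) off slab mm [ 0.5 -1.7] (np.float64(-57.1), np.float64(-15.45))
```

View pics/t10.png

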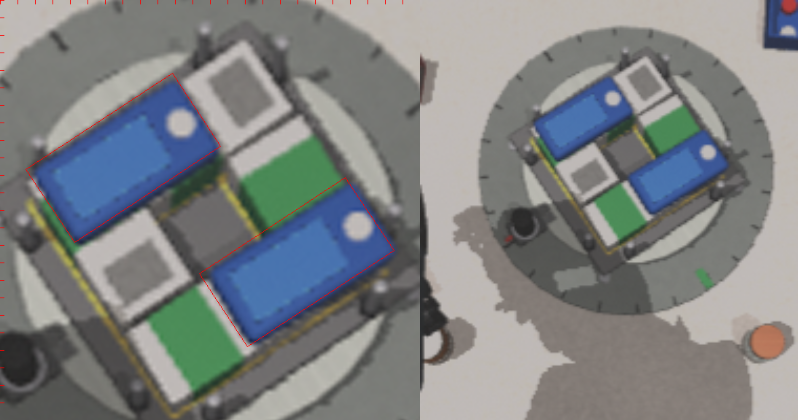

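The handle at (522,222) is a quarter turn clockwise from the green mark at (704,277). The load lies within about 2 mm of its marks and the robot is clear of everything.

```bash
python3 -c "
from station import workorder; print(workorder.sign_off())"
```

```text
the job is handed in; nothing more can be done
None
```

The job is handed in, with no verdict returned: all four cartons and both cool packs found are laid within about 2 mm of their marks, and the loaded turntable was turned six clicks clockwise and left in that click.

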